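# Unpack interleaved cloisonne plaques into the chest drawer

### The job

Pull the top drawer of the little chest right out to its stop and unpack the finished plaques from the carrying board into it: every enamelled plaque goes into the drawer, lying flat on its bottom, face up, none on another, while the plywood spacer boards from between them go in one neat pile, centred on the blue felt pad and squared up with it. When the board is cleared, shut the drawer fully, and leave everything else on the table where it stands.

Things in the scene. Friction and masses are not known exactly. Their poses are not given: they have to be found in the camera images.
- chest_drawer0 (a joint): the top drawer of the low bench chest (chest 320 mm wide, 260 mm deep, 160 mm high, green carcass, wooden fronts, two drawers one above the other; a copper vase 0.2 m tall stands on the table to either side of it). 0 = fully shut, grows as the drawer slides out towards the robot, stop at 0.1816 m. About 1 N of friction, no spring or latch; it may stand ajar up to 30 mm at the start
- chest_drawer0_handle (a point): middle of the brass bar handle of the top drawer: bar 11 mm thick, 120 mm long, level, across the drawer, 35 mm off the drawer front and 38 mm below the chest's top; +x = away from the robot into the chest, so the drawer opens along -x of this frame; moves with the drawer
- drawer_floor (a point): centre of the inner floor (upper surface) of the top drawer, moves with the drawer; inside the drawer is 215 mm along x, 278 mm along y, walls stand 48 mm above the floor (front panel 57 mm). The front panel is 314 mm wide, its outer face 129 mm from this point towards -x. +x points into the chest, -x to the handle. Fully pulled out, the part from x = -105 to +67 mm lies clear of the chest's top, whose underside is 58 mm and upper side 70 mm above this floor
- board_top (a point): centre of the top face of the thin dark wooden carrying board (fixed, 250 mm along x, 180 mm along y, 4 mm thick) that carries the stack near its -x end and sometimes one or two single plaques near its +x end
- pad_top (a point): centre of the top face of the blue felt pad for the spacer pile (fixed, 104 mm along x, 80 mm along y, 12 mm thick)
- plaque1_mid (a point): centre (half-way up) of enamelled copper plaque 1 (blue ground, white flower): 64 mm along x, 44 mm along y, 10 mm thick, z out of the enamelled face, about 120 g; lies on spacer 1 in the stack
- plaque2_mid (a point): centre (half-way up) of enamelled copper plaque 2 (red ground, yellow flower): 64 mm along x, 44 mm along y, 10 mm thick, z out of the enamelled face, about 120 g; lies on spacer 2 in the stack
- plaque3_mid (a point): centre (half-way up) of enamelled copper plaque 3 (green ground, white flower): 64 mm along x, 44 mm along y, 10 mm thick, z out of the enamelled face, about 120 g; if present, tops the stack on spacer 3
- plaque4_mid (a point): centre (half-way up) of enamelled copper plaque 4 (white ground, blue flower): 64 mm along x, 44 mm along y, 10 mm thick, z out of the enamelled face, about 120 g; if present, lies singly on the carrying board
- plaque5_mid (a point): centre (half-way up) of enamelled copper plaque 5 (yellow ground, green flower): 64 mm along x, 44 mm along y, 10 mm thick, z out of the enamelled face, about 120 g; if present, lies singly on the carrying board
- spacer1_mid (a point): centre (half-way up) of plywood spacer board 1: 84 mm along x, 60 mm along y, 8 mm thick, z up, 35 g; in the stack, bottom up, the order is spacer 1, plaque 1, spacer 2, plaque 2, spacer 3, plaque 3, roughly squared
- spacer2_mid (a point): centre (half-way up) of plywood spacer board 2: 84 mm along x, 60 mm along y, 8 mm thick, z up, 35 g; in the stack, bottom up, the order is spacer 1, plaque 1, spacer 2, plaque 2, spacer 3, plaque 3, roughly squared
- spacer3_mid (a point): centre (half-way up) of plywood spacer board 3: 84 mm along x, 60 mm along y, 8 mm thick, z up, 35 g; in the stack, bottom up, the order is spacer 1, plaque 1, spacer 2, plaque 2, spacer 3, plaque 3, roughly squared
- glue: bystander: white glue bottle, 48 mm wide, 95 mm high, origin at its underside
- saucer: bystander: white saucer with bits of copper wire, 128 mm wide, 16 mm high, origin at its underside
- enamel_pot: bystander: small red enamel pot, 42 mm wide, 45 mm high, origin at its underside
- blue_pot: bystander: small blue enamel pot, 42 mm wide, 45 mm high, origin at its underside
- brush: bystander: brush lying on the table, about 20 cm long, origin at its underside
Not all that is in view belongs to the job. Leave any pink or purple look-alike of the part that bears plaque3_mid alone.

How it is judged:
By the outcome, as a careful person would: the job done as asked, in the order asked, and still so for the second after the job is handed in, with the robot touching nothing.
Of plaque3, plaque4, plaque5 only 1 to 3 are there at a start; the rules pass over those that are not, and their reading is None.
At some moment in a run one of plaque4, plaque5 may be knocked a few centimetres aside while the robot is not near it.
It also fails if it takes over 210 s, if anything falls off the work surface, if the arm or the gripper's body presses on something with over 40 N, if the wrist force passes 120 N, or if a joint passes its speed limit or range.

### The arm

A 6-joint arm with a two-finger parallel gripper is mounted at the origin on the work surface. World frame = base frame: x ahead of the robot, y to its left, z up, the work surface at z = 0. Lengths are in m, angles in rad, forces in N, time in s.
With the tool pointing down it reaches from about 0.4 to 0.925 m from the base axis. Payload 12.5 kg.
Tool frame: the origin (TCP) lies midway between the tips of the shut fingers; the grasp point (between the pads) lies ctrl.grip_point_offset behind it (ctrl.grip_point_offset is the distance from the TCP to the grasp point, in m); z points along the fingers, y is the line along which they close (so a half turn about z gives the same grasp; the last joint's range is limited). The gripper opens to 95 mm and grips with 3 to 60 N. Pads are 20 mm wide; open, the fingers measure 119 mm over their backs; the gripper's body (75 mm by 180 mm) begins 59 mm behind the grasp point.
Start: joints at [1.008, 0.491, 1.559, -0, 1.092, -0.106], TCP at [0.276, 0.561, 0.215] pointing down, gripper open.
Joint ranges: [-3.1, 3.1], [-0.84, 2.19], [0.05, 2.79], [-1.13, 4.28], [0.06, 2.93], [-2.69, 2.69]. Speed limits (rad/s): [2.22, 2.22, 2.79, 3.14, 3.14, 3.14].

### API

Orientations are given as a unit quaternion [w, x, y, z].
In Python, from rig import ctrl, imaging, workorder gives the robot as it stands.
- The arm moves only by the tool send_rows, never from a script. Its argument "motion" is one flat list of numbers, 6 for each row, row after row: the shift along the world's x, y, z each as a share of 0.2 m, from -1 to 1, then the turn, a rotation vector about the world's x, y, z each as a share of 90 degrees, from -1 to 1. A call has 1 to 5 rows; each row shifts and turns the commanded pose from where the row before left it; what a row does not reach is not made up. A row lasts 1/10 s, in which the tool goes at most 50 mm and 8.59 degrees, less where a joint would pass 70% of its speed; a pose out of reach is approached as far as the arm can. A call with a number of a shift or a turn outside -1 to 1 is refused whole. A call with a gripper value outside its range is refused whole. "gripper" is the opening, from -1 (shut) to 1 (fully open), so that 0 is half open, set as the call begins (left out, the last holds). The fingers move at their own pace and stop on an object; the grip force is fixed at half the most. Time passes only in rows, so rows that do not move let the fingers close. It gives the time, the measured TCP pose, the force, the opening and the grip force at its end, in the units of the state.
- ctrl.sense(): the state, without advancing time (a new reading comes with each control period).
- imaging.snapshot(name): name is "side" or "top"; returns a dict with "image" (384x512x3 uint8, red, green, blue), "fx", "fy", "cx", "cy" (pixels), "xyz" and "attitude" of the camera in the world. Camera axes: x right, y down, z forward; pixel columns grow to the right and rows downward; lengths in m; the calibration is good to about 2 mm. A picture is of the moment at which its call begins. There is no depth.
- workorder.job_done(): hands the job in; it is judged then, once.
The state is a dict: "t": time; "joint_pos": joint angles; "dq": joint speeds; "joint_torque": joint torques, N m; "eef_pos": TCP position; "orientation": TCP orientation; "force": force on the tool from outside, world axes, zero at the start; "torque": the same for the moment, N m; "grip_width": finger opening in m; "grip_force": force on a finger pad.
Only numpy, scipy, OpenCV 4.12 (cv2) and the standard library are available. Lean on these libraries where they do the work, as an engineer would, in place of code of your own. Each camera call takes 0.05 s, during which the arm holds its last target. There are 200 camera calls.

## Working session

There is one attempt and no reset: what is moved stays moved. The work goes in short steps, Python scripts to look and compute and a tool call to move; the robot and the scene stay as the last step left them, time stands still between calls to the robot, and variables do not carry over. Pictures are saved under pics/ and viewed, at most 14 in all, crops included, and the job is handed in when it is done.

Besides the shell and the picture viewer there is one more tool, called by a JSON object that holds its "fn" and its "kwargs", one argument or row to a line. send_rows: Moves the arm, as the interface text tells. Shift numbers are shares of 0.2 m and turn numbers shares of 90 degrees, none past 1 either way. Its arguments: {"type":"object","properties":{"motion":{"type":"array","items":{"type":"number"}},"gripper":{"type":"number"}},"required":["motion"]}

```bash
ls; mkdir -p pics; cat > h.py <<'E'
import numpy as np, cv2
from rig import ctrl, imaging, workorder
from scipy.spatial.transform import Rotation as R
def snap(n):
    s=imaging.snapshot(n); a=np.array(s["attitude"],float)
    s["R"]=R.from_quat(a[[1,2,3,0]]).as_matrix() if a.shape==(4,) else a.reshape(3,3)
    s["o"]=np.array(s["xyz"]); return s
def ray(s,px,z):
    px=np.atleast_2d(px).astype(float)
    d=np.c_[(px[:,0]-s["cx"])/s["fx"],(px[:,1]-s["cy"])/s["fy"],np.ones(len(px))]@s["R"].T
    return s["o"]+d*((z-s["o"][2])/d[:,2])[:,None]
def proj(s,p):
    c=(np.atleast_2d(p)-s["o"])@s["R"]
    return np.c_[c[:,0]/c[:,2]*s["fx"]+s["cx"],c[:,1]/c[:,2]*s["fy"]+s["cy"]]
def save(s,n,crop=None,k=1):
    im=s["image"][...,::-1]
    if crop: x,y,w,h=crop; im=im[y:y+h,x:x+w]
    cv2.imwrite("pics/"+n+".png",cv2.resize(im,None,fx=k,fy=k,interpolation=cv2.INTER_CUBIC))
E
python3 - <<'E'
from h import *
for n in("top","side"):
    s=snap(n); save(s,n+"0",k=1.5); print(n,s["o"],s["attitude"],s["fx"],s["cx"],s["cy"])
print(ctrl.sense(),ctrl.grip_point_offset)
E
```

```text
pics
top [0.32477802 0.07985541 1.25517279] [ 0.0635809  -0.70048955  0.70919442 -0.04811582] 366.11775345693655 259.9725980401869 194.4291327726276
side [ 0.12051174 -1.23604878  0.8838049 ] [-0.49735722  0.85457243 -0.13285102  0.06850091] 474.6636507664105 262.71942981870313 183.66818422824275
{'t': 0.1, 'joint_pos': array([ 1.00844362e+00,  4.91456962e-01,  1.55938765e+00, -2.84096173e-05,
        1.09172405e+00, -1.05567898e-01]), 'dq': array([ 0.00011682, -0.00293002, -0.00065388,  0.00043005, -0.00131161,
        0.0008333 ]), 'joint_torque': array([ 2.19205234e-03, -6.13627839e+01, -2.58600497e+01,  6.93689729e-02,
        4.70415002e-02, -9.73597480e-05]), 'eef_pos': array([0.27551411, 0.56074872, 0.21414678]), 'orientation': array([-1.48053907e-04,  2.26405559e-01,  9.74033000e-01, -4.65169765e-04]), 'force': array([ 0.69440107, -0.39043495, -0.01608766]), 'torque': array([ 0.03724199, -0.0449676 , -0.00647935]), 'grip_force': 0.0, 'grip_width': 0.09496753363737777} 0.0188
```

View pics/top0.png

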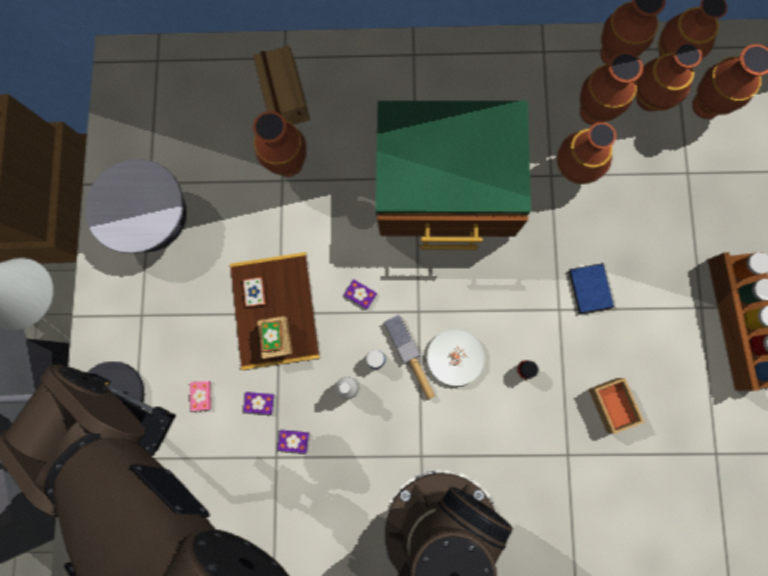

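View pics/side0.png

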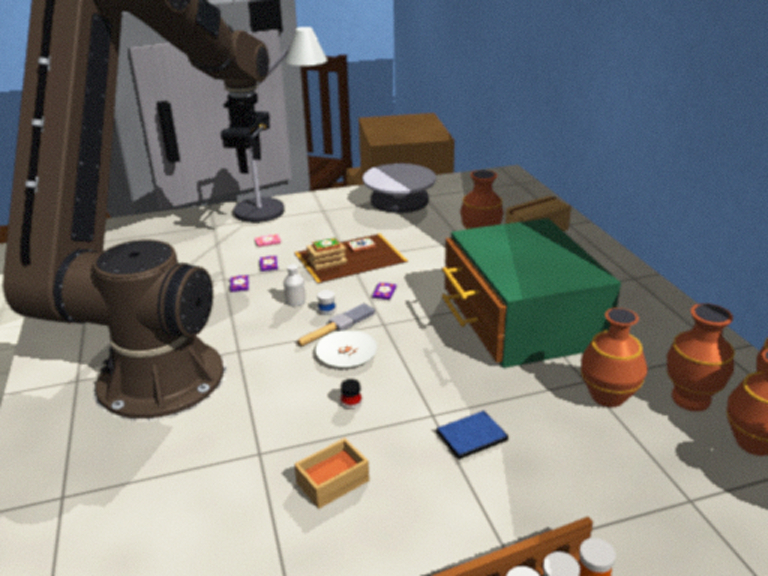

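The top view (1.5× scale) shows the carrying board at about (275,310), with a stack topped by the green plaque at (272,336) and the white plaque at (254,292). The chest handle is at (450,238) and the blue pad at (591,289). There is no yellow plaque. The purple and pink look-alikes at (360,294), (258,403), (293,441) and (200,396) stay put.

```bash
python3 - <<'E'
from h import *
t=snap("top"); s=snap("side")
print("base px",proj(t,[0,0,0])*1.5,proj(s,[0,0,0])*1.5)
save(t,"t_board",(145,160,80,95),6); save(s,"s_board",(180,140,110,60),7)
save(t,"t_chest",(240,60,180,170),4); 
E
```

```text
base px [[441.729804   530.98949855]] [[162.75764578 377.41689008]]
```

View pics/t_board.png

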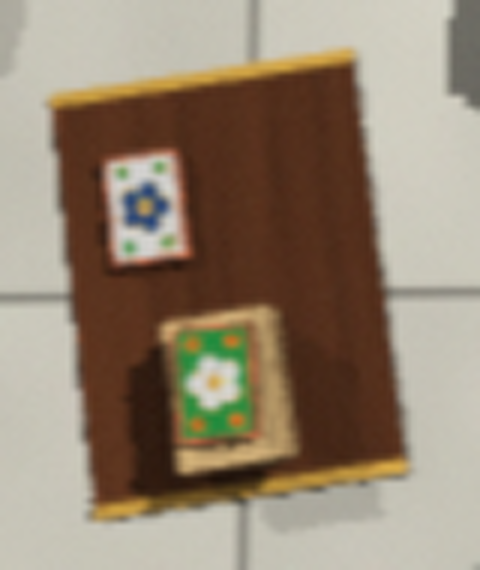

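View pics/s_board.png

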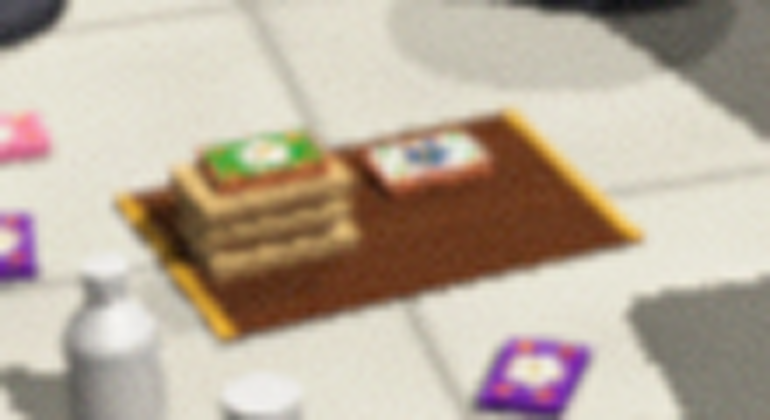

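View pics/t_chest.png

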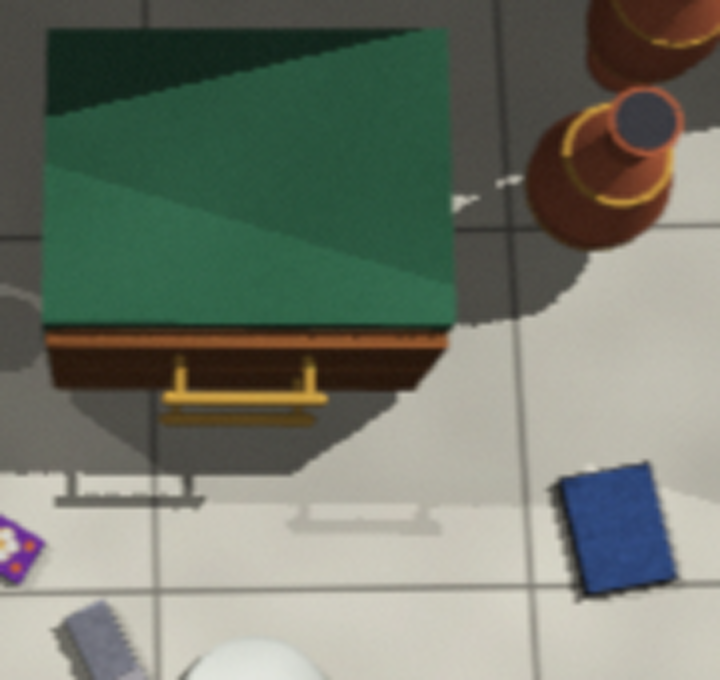

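The crops show three spacers in the stack with the green plaque on top, which sits to the left (+y) side of spacer 3. The white plaque lies singly, the drawer is slightly ajar, and the handle bar runs from (163,398) to (325,398) in the chest crop. The green and white plaques on the board are the ones meant; the purple and pink ones on the table are decoys.

```bash
cat >> h.py <<'E'
def wrect(s,mask,z,n=""):
    """largest blob -> min-area rectangle in world at height z: centre, yaw of long side (deg), dims"""
    c=max(cv2.findContours(cv2.morphologyEx(mask.astype(np.uint8),cv2.MORPH_CLOSE,np.ones((5,5))),cv2.RETR_EXTERNAL,cv2.CHAIN_APPROX_NONE)[0],key=cv2.contourArea)
    w=ray(s,c[:,0,:],z)[:,:2]
    (cx,cy),(a,b),an=cv2.minAreaRect((w*1000).astype(np.float32))
    if a<b: a,b,an=b,a,an+90
    print(n,"c",round(cx,1),round(cy,1),"dims",round(a,1),round(b,1),"yaw",round((an+90)%180-90,1)); return cx/1e3,cy/1e3,an
def hsv(s): return cv2.cvtColor(s["image"],cv2.COLOR_RGB2HSV)
def roi(m,x,y,w,h):
    o=np.zeros_like(m); o[y:y+h,x:x+w]=m[y:y+h,x:x+w]; return o
E
python3 - <<'E'
from h import *
t=snap("top"); s=snap("side")
for S,g,w,b in((t,(165,205,30,35),(155,178,30,30),(370,165,50,55)),(s,(200,155,35,20),(228,155,26,20),(280,265,70,50))):
    H=hsv(S);h,sa,v=H[...,0],H[...,1],H[...,2]
    wrect(S,roi((h>45)&(h<75)&(sa>150)&(v>60),*g),.058,"green")
    wrect(S,roi((v>140)&(sa<110),*w),.014,"white")
    wrect(S,roi((h>100)&(h<130)&(sa>120),*b),.012,"pad")
f=lambda p,o,k:np.array(p)/k+np.array(o)-.5+.5/k
B=f([(55,107),(352,55),(405,462),(97,512)],(145,160),6)
print("board",ray(t,B,.004).round(4))
C=f([(48,30),(450,28),(455,325),(44,327)],(240,60),4)
print("chest top",ray(t,C,.16).round(4))
Hd=f([(163,398),(325,398)],(240,60),4); print("handle",ray(t,Hd,.1275).round(4))
print("front top edge",ray(t,f([(50,340),(447,340)],(240,60),4),.147).round(4))
E
```

```text
green c 404.3 372.0 dims 22.1 10.7 yaw 80.0
white c 529.0 421.7 dims 61.2 42.8 yaw 7.4
pad c 526.1 -351.1 dims 98.4 74.0 yaw 9.7
green c 441.0 366.4 dims 16.6 3.6 yaw 51.7
white c 526.6 438.7 dims 103.7 89.6 yaw -18.9
pad c 522.3 -353.9 dims 100.8 75.3 yaw 8.8
board [[0.5903 0.4786 0.004 ]
 [0.6187 0.3046 0.004 ]
 [0.3813 0.2711 0.004 ]
 [0.3551 0.4463 0.004 ]]
chest top [[ 0.9137  0.1254  0.16  ]
 [ 0.9081 -0.1953  0.16  ]
 [ 0.6627 -0.1869  0.16  ]
 [ 0.6667  0.1302  0.16  ]]
handle [[ 0.617   0.0379  0.1275]
 [ 0.6149 -0.0898  0.1275]]
front top edge [[ 0.6601  0.1262  0.147 ]
 [ 0.6547 -0.1832  0.147 ]]
```

```bash
python3 - <<'E'
from h import *
t=snap("top"); s=snap("side")
f=lambda p,o,k:np.array(p)/k+np.array(o)-.5+.5/k
def tri(a,b):
    A=ray(t,a,0)[0];B=ray(s,b,0)[0];da=A-t["o"];db=B-s["o"]
    M=np.c_[da,-db];k=np.linalg.lstsq(M,s["o"]-t["o"],rcond=None)[0]
    P=t["o"]+da*k[0];Q=s["o"]+db*k[1];return ((P+Q)/2).round(4),(P-Q).round(4)
print("green flower",ray(t,f([(213,382)],(145,160),6),.058),tri(f([(213,382)],(145,160),6),f([(263,150)],(180,140),7)))
print("white flower",ray(t,f([(146,207)],(145,160),6),.014),tri(f([(146,207)],(145,160),6),f([(428,155)],(180,140),7)))
P=ray(t,f([(175,330),(248,325),(258,437),(183,443)],(145,160),6),.058);print(P.round(4),P.mean(0))
P=ray(t,f([(160,325),(178,475)],(145,160),6),.048);print("sp3 left edge",P.round(4))
P=ray(s,f([(175,165),(205,208),(355,183)],(180,140),7),.048);print("sp3 side: back-left, front-left, front-right",P.round(4))
P=ray(s,f([(218,278),(358,240)],(180,140),7),.004);print("sp1 bottom edge",P.round(4))
st=ctrl.sense();M=R.from_quat(np.array(st["orientation"])[[1,2,3,0]]).as_matrix();print(M.round(3))
E
```

```text
green flower [[0.42366218 0.36879002 0.058     ]] (array([0.4221, 0.3684, 0.0603]), array([ 0.0028, -0.0005,  0.0001]))
white flower [[0.52856456 0.42059473 0.014     ]] (array([0.5273, 0.4206, 0.0146]), array([ 0.0024, -0.0004,  0.0003]))
[[0.4525 0.3905 0.058 ]
 [0.4548 0.3502 0.058 ]
 [0.3933 0.3434 0.058 ]
 [0.3906 0.3844 0.058 ]] [0.42280884 0.36713207 0.058     ]
sp3 left edge [[0.4565 0.4015 0.048 ]
 [0.3736 0.3893 0.048 ]]
sp3 side: back-left, front-left, front-right [[0.3751 0.3904 0.048 ]
 [0.3807 0.3353 0.048 ]
 [0.4642 0.3375 0.048 ]]
sp1 bottom edge [[0.3847 0.3356 0.004 ]
 [0.4675 0.3532 0.004 ]]
[[-0.897  0.441 -0.   ]
 [ 0.441  0.897 -0.   ]
 [ 0.    -0.    -1.   ]]
```

{"fn": "send_rows", "kwargs": {
  "motion": [0.1135,-0.1957,0.012,0,0,-0.0481,0.1135,-0.1957,0.012,0,0,-0.0481,0.1135,-0.1957,0.012,0,0,-0.0481,0.1135,-0.1957,0.012,0,0,-0.0481,0.1135,-0.1957,0.012,0,0,-0.0481],
  "gripper": -0.37
}}

```text
t: 0.9
eef_pos: [0.3897, 0.3637, 0.2269]
orientation: [0.0, 0.407, 0.914, 0.0]
force: [0.3, 1.7, -0.2]
grip_width: 0.0608
grip_force: 0.0
```

{"fn": "send_rows", "kwargs": {
  "motion": [0.1135,-0.1957,0.012,0,0,-0.0481,0.1135,-0.1957,0.012,0,0,-0.0481,0.1135,-0.1957,0.012,0,0,-0.0481,0.1135,-0.1957,0.012,0,0,-0.0481,0.1135,-0.1957,0.012,0,0,-0.0481]
}}

```text
t: 1.4
eef_pos: [0.5034, 0.1678, 0.239]
orientation: [0.0, 0.571, 0.821, 0.0]
force: [1.0, 0.1, 0.5]
grip_width: 0.0304
grip_force: 0.0
```

{"fn": "send_rows", "kwargs": {
  "motion": [0.1135,-0.1957,0.012,0,0,-0.0481,0.1135,-0.1957,0.012,0,0,-0.0481,0.1135,-0.1957,0.012,0,0,-0.0481,0.1135,-0.1957,0.012,0,0,-0.0481,0.1135,-0.1957,0.012,0,0,-0.0481]
}}

```text
t: 1.9
eef_pos: [0.6168, -0.028, 0.2509]
orientation: [0.0, 0.715, 0.699, 0.0]
force: [0.8, 0.5, -0.0]
grip_width: 0.0301
grip_force: 0.0
```

{"fn": "send_rows", "kwargs": {
  "motion": [0,0,0,0,0,0,0,0,0,0,0,0]
}}

```text
t: 2.1
eef_pos: [0.6161, -0.0269, 0.2502]
orientation: [-0.0, 0.714, 0.7, -0.0]
force: [0.2, 0.9, -0.1]
grip_width: 0.0301
grip_force: 0.0
```

{"fn": "send_rows", "kwargs": {
  "motion": [0,0,-0.2,0,0,0,0,0,-0.2,0,0,0,0,0,-0.1,0,0,0,0,0,-0.05,0,0,0,0,0,-0.05,0,0,0]
}}

```text
t: 2.6
eef_pos: [0.6162, -0.0252, 0.1308]
orientation: [0.0, 0.713, 0.701, 0.0]
force: [-0.0, 0.1, -0.7]
grip_width: 0.0298
grip_force: 0.0
```

```bash
python3 - <<'E'
from h import *
s=snap("side"); save(s,"s_handle",(250,120,120,120),6)
E
```

```text
(no output)
```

View pics/s_handle.png

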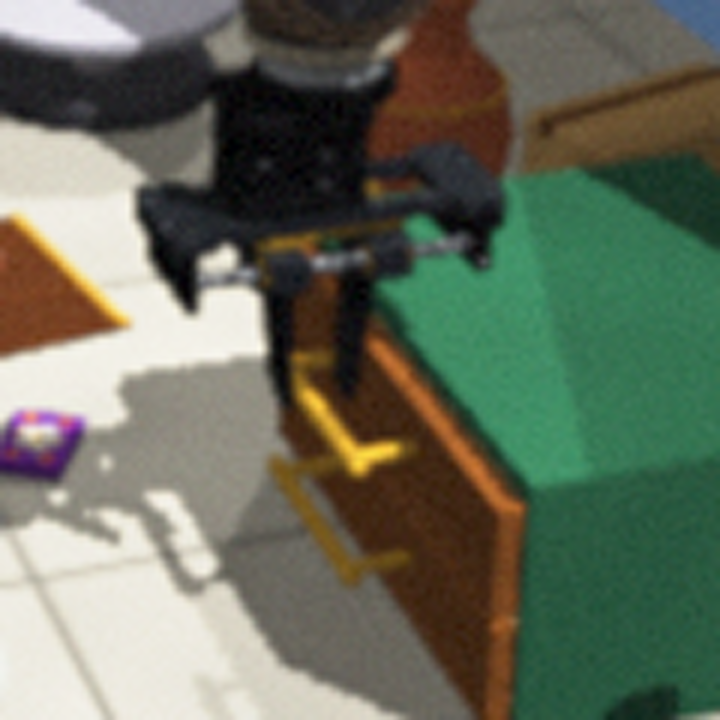

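The fingers straddle the bar at (315,400) in the crop, and the gripper's 180 mm body lies along its closing direction. Next I go down, close, and pull.

{"fn": "send_rows", "kwargs": {
  "motion": [0,0,-0.07,0,0,0,0,0,-0.07,0,0,0]
}}

```text
t: 2.85
eef_pos: [0.6166, -0.026, 0.1027]
orientation: [0.001, 0.714, 0.7, 0.001]
force: [0.6, -0.0, -1.0]
grip_width: 0.0302
grip_force: 0.0
```

{"fn": "send_rows", "kwargs": {
  "motion": [0,0,0,0,0,0,0,0,0,0,0,0,0,0,0,0,0,0,0,0,0,0,0,0,0,0,0,0,0,0],
  "gripper": -1
}}

```text
t: 3.35
eef_pos: [0.6165, -0.0263, 0.1031]
orientation: [0.0, 0.714, 0.7, 0.0]
force: [1.3, 0.5, 0.3]
grip_width: 0.0105
grip_force: 30.0
```

{"fn": "send_rows", "kwargs": {
  "motion": [-0.1,0.002,0,0,0,0,-0.1,0.002,0,0,0,0,-0.1,0.002,0,0,0,0,-0.1,0.002,0,0,0,0,-0.1,0.002,0,0,0,0]
}}

```text
t: 3.85
eef_pos: [0.5158, -0.0239, 0.1031]
orientation: [0.0, 0.714, 0.7, 0.001]
force: [2.5, 2.1, -0.0]
grip_width: 0.0103
grip_force: 30.0
```

{"fn": "send_rows", "kwargs": {
  "motion": [-0.1,0.002,0,0,0,0,-0.1,0.002,0,0,0,0,0,0,0,0,0,0]
}}

```text
t: 4.15
eef_pos: [0.474, -0.023, 0.1031]
orientation: [-0.001, 0.714, 0.7, -0.0]
force: [-0.6, 5.2, -3.3]
grip_width: 0.01
grip_force: 30.0
```

{"fn": "send_rows", "kwargs": {
  "motion": [-0.025,0,0,0,0,0,-0.025,0,0,0,0,0,0,0,0,0,0,0]
}}

```text
t: 4.45
eef_pos: [0.4663, -0.0228, 0.103]
orientation: [-0.0, 0.714, 0.7, 0.0]
force: [-0.5, 6.9, 3.2]
grip_width: 0.0106
grip_force: 30.0
```

{"fn": "send_rows", "kwargs": {
  "motion": [-0.025,0,0,0,0,0,0,0,0,0,0,0]
}}

```text
t: 4.65
eef_pos: [0.4614, -0.0227, 0.103]
orientation: [-0.0, 0.714, 0.7, 0.0]
force: [-1.2, 9.5, 3.1]
grip_width: 0.0104
grip_force: 30.0
```

{"fn": "send_rows", "kwargs": {
  "motion": [-0.02,0,0,0,0,0,0,0,0,0,0,0]
}}

```text
t: 4.85
eef_pos: [0.4574, -0.0226, 0.103]
orientation: [-0.0, 0.714, 0.7, 0.001]
force: [-1.0, 8.9, 3.5]
grip_width: 0.0101
grip_force: 30.0
```

{"fn": "send_rows", "kwargs": {
  "motion": [-0.02,0.005,0,0,0,0,0,0,0,0,0,0]
}}

```text
t: 5.05
eef_pos: [0.4536, -0.0224, 0.103]
orientation: [0.0, 0.714, 0.7, 0.0]
force: [-0.7, 0.1, 5.0]
grip_width: 0.0102
grip_force: 30.0
```

{"fn": "send_rows", "kwargs": {
  "motion": [-0.015,0.002,0,0,0,0,0,0,0,0,0,0]
}}

```text
t: 5.25
eef_pos: [0.4504, -0.0223, 0.103]
orientation: [0.001, 0.714, 0.7, 0.0]
force: [0.3, -3.7, 6.4]
grip_width: 0.0101
grip_force: 30.0
```

{"fn": "send_rows", "kwargs": {
  "motion": [-0.015,0,0,0,0,0,0,0,0,0,0,0]
}}

```text
t: 5.45
eef_pos: [0.4472, -0.0223, 0.103]
orientation: [0.0, 0.714, 0.7, 0.0]
force: [-0.8, -1.3, 7.7]
grip_width: 0.0101
grip_force: 30.0
```

{"fn": "send_rows", "kwargs": {
  "motion": [-0.015,0,0,0,0,0,0,0,0,0,0,0]
}}

```text
t: 5.65
eef_pos: [0.4442, -0.0222, 0.103]
orientation: [0.0, 0.714, 0.7, 0.0]
force: [-0.9, -1.2, 5.9]
grip_width: 0.01
grip_force: 30.0
```

{"fn": "send_rows", "kwargs": {
  "motion": [-0.015,0,0,0,0,0,0,0,0,0,0,0]
}}

```text
t: 5.85
eef_pos: [0.4412, -0.0221, 0.103]
orientation: [0.0, 0.714, 0.7, 0.0]
force: [-1.7, -1.4, 7.2]
grip_width: 0.0104
grip_force: 30.0
```

{"fn": "send_rows", "kwargs": {
  "motion": [-0.015,0,0,0,0,0,0,0,0,0,0,0]
}}

```text
t: 6.05
eef_pos: [0.4382, -0.0221, 0.103]
orientation: [0.0, 0.714, 0.7, 0.0]
force: [-1.3, 0.0, 7.2]
grip_width: 0.0105
grip_force: 30.0
```

{"fn": "send_rows", "kwargs": {
  "motion": [-0.01,0,0,0,0,0,0,0,0,0,0,0]
}}

```text
t: 6.25
eef_pos: [0.4365, -0.0221, 0.103]
orientation: [0.0, 0.714, 0.7, 0.0]
force: [-0.2, 0.8, 6.3]
grip_width: 0.0102
grip_force: 30.0
```

{"fn": "send_rows", "kwargs": {
  "motion": [-0.01,0,0,0,0,0,0,0,0,0,0,0]
}}

```text
t: 6.45
eef_pos: [0.4365, -0.0221, 0.103]
orientation: [0.002, 0.714, 0.7, 0.002]
force: [11.6, 4.1, -2.2]
grip_width: 0.0102
grip_force: 30.0
```

{"fn": "send_rows", "kwargs": {
  "motion": [-0.01,0,0,0,0,0,0,0,0,0,0,0]
}}

```text
t: 6.65
eef_pos: [0.4365, -0.0222, 0.1031]
orientation: [0.004, 0.714, 0.7, 0.003]
force: [20.4, 7.8, -10.3]
grip_width: 0.01
grip_force: 30.0
```

{"fn": "send_rows", "kwargs": {
  "motion": [0.01,0,0,0,0,0,0.01,0,0,0,0,0]
}}

```text
t: 6.85
eef_pos: [0.4368, -0.022, 0.103]
orientation: [0.0, 0.714, 0.7, 0.0]
force: [-0.9, 0.1, 9.1]
grip_width: 0.0101
grip_force: 30.0
```

{"fn": "send_rows", "kwargs": {
  "motion": [0,0,0,0,0,0,0,0,0,0,0,0,0,0,0,0,0,0],
  "gripper": -0.37
}}

```text
t: 7.15
eef_pos: [0.4358, -0.0219, 0.1025]
orientation: [-0.0, 0.714, 0.7, -0.0]
force: [-0.5, -0.6, 0.7]
grip_width: 0.0274
grip_force: 0.0
```

{"fn": "send_rows", "kwargs": {
  "motion": [0,0,0.1,0,0,0,0,0,0.2,0,0,0,0,0,0.22,0,0,0,0,0,0.22,0,0,0]
}}

```text
t: 7.55
eef_pos: [0.4355, -0.0219, 0.2521]
orientation: [-0.0, 0.714, 0.7, -0.0]
force: [1.1, -0.6, 0.9]
grip_width: 0.0299
grip_force: 0.0
```

{"fn": "send_rows", "kwargs": {
  "motion": [-0.0048,0.1393,0,0,0,0.0771,-0.0048,0.1393,0,0,0,0.0771,-0.0048,0.1393,0,0,0,0.0771,-0.0048,0.1393,0,0,0,0.0771,-0.0048,0.1393,0,0,0,0.0771],
  "gripper": 0.37
}}

```text
t: 8.05
eef_pos: [0.4309, 0.1184, 0.2505]
orientation: [-0.0, 0.471, 0.882, -0.0]
force: [-0.3, -0.5, -1.1]
grip_width: 0.0625
grip_force: 0.0
```

{"fn": "send_rows", "kwargs": {
  "motion": [-0.0048,0.1393,0,0,0,0.0771,-0.0048,0.1393,0,0,0,0.0771,-0.0048,0.1393,0,0,0,0.0771,-0.0048,0.1393,0,0,0,0.0771,-0.0048,0.1393,0,0,0,0.0771]
}}

```text
t: 8.55
eef_pos: [0.4261, 0.2577, 0.2504]
orientation: [-0.0, 0.186, 0.983, -0.0]
force: [0.7, -0.2, 0.5]
grip_width: 0.0653
grip_force: 0.0
```

{"fn": "send_rows", "kwargs": {
  "motion": [-0.0048,0.1393,0,0,0,0.0771,-0.0048,0.1393,0,0,0,0.0771,-0.0048,0.1393,0,0,0,0.0771,-0.0048,0.1393,0,0,0,0.0771,0,0,0,0,0,0]
}}

```text
t: 9.05
eef_pos: [0.4222, 0.3702, 0.25]
orientation: [-0.0, -0.055, 0.998, 0.0]
force: [0.1, -0.8, -0.6]
grip_width: 0.0653
grip_force: 0.0
```

{"fn": "send_rows", "kwargs": {
  "motion": [0.002,-0.01,-0.22,0,0,0,0,0,-0.22,0,0,0,0,0,-0.22,0,0,0,0,0,-0.15,0,0,0,0,0,-0.1,0,0,0]
}}

```text
t: 9.55
eef_pos: [0.4223, 0.3646, 0.0663]
orientation: [-0.001, -0.051, 0.999, -0.001]
force: [0.3, 0.2, 0.1]
grip_width: 0.0651
grip_force: 0.0
```

```bash
python3 - <<'E'
from h import *
s=snap("side"); t=snap("top")
a=cv2.resize(s["image"][120:200,180:290],(770,560),interpolation=2)[...,::-1]; b=cv2.resize(t["image"][160:260,145:225],(448,560),interpolation=2)[...,::-1]
cv2.imwrite("pics/grasp1.png",cv2.resize(np.hstack([a,b]),None,fx=.65,fy=.65))
E
```

```text
(no output)
```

View pics/grasp1.png

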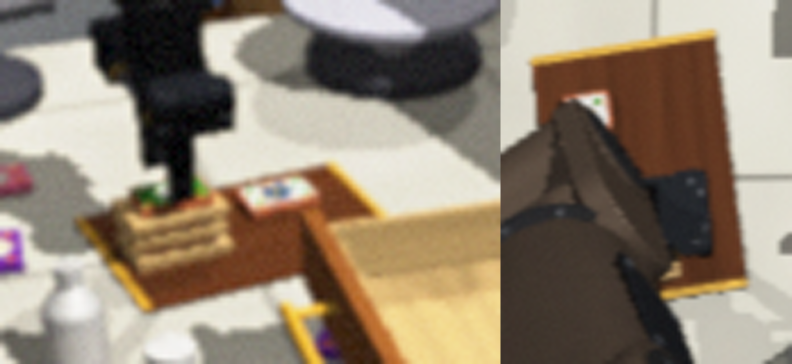

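The fingers straddle the green plaque at about (175,195) in the side half, so the grip can close.

{"fn": "send_rows", "kwargs": {
  "motion": [0,0.005,-0.04,0,0,0,0,0.005,-0.03,0,0,0,0,0,0,0,0,0]
}}

```text
t: 9.95
eef_pos: [0.4232, 0.3681, 0.0548]
orientation: [0.0, -0.053, 0.999, 0.0]
force: [0.2, -0.6, 0.4]
grip_width: 0.065
grip_force: 0.0
```

{"fn": "send_rows", "kwargs": {
  "motion": [0,0,0,0,0,0,0,0,0,0,0,0,0,0,0,0,0,0,0,0,0,0,0,0,0,0,0,0,0,0],
  "gripper": -1
}}

```text
t: 10.45
eef_pos: [0.4232, 0.3682, 0.055]
orientation: [0.0, -0.053, 0.999, 0.0]
force: [-0.3, 0.1, 5.4]
grip_width: 0.0431
grip_force: 30.0
```

{"fn": "send_rows", "kwargs": {
  "motion": [0,0,0.05,0,0,0,0,0,0.1,0,0,0,0,0,0.2,0,0,0,0,0,0.22,0,0,0,0,0,0.22,0,0,0]
}}

```text
t: 10.95
eef_pos: [0.4227, 0.3678, 0.2147]
orientation: [-0.0, -0.053, 0.999, -0.0]
force: [0.6, 0.9, -1.8]
grip_width: 0.0435
grip_force: 30.0
```

```bash
python3 - <<'E'
from h import *
s=snap("side"); t=snap("top"); print(ctrl.sense()["eef_pos"],ctrl.sense()["grip_width"])
a=cv2.resize(s["image"][90:200,180:290],(560,560),interpolation=2)[...,::-1]; b=cv2.resize(t["image"][170:290,145:265],(560,560),interpolation=2)[...,::-1]
cv2.imwrite("pics/lift1.png",cv2.resize(np.hstack([a,b]),None,fx=.7,fy=.7))
E
```

```text
[0.42462682 0.36919429 0.2186923 ] 0.04349641698948324
```

View pics/lift1.png

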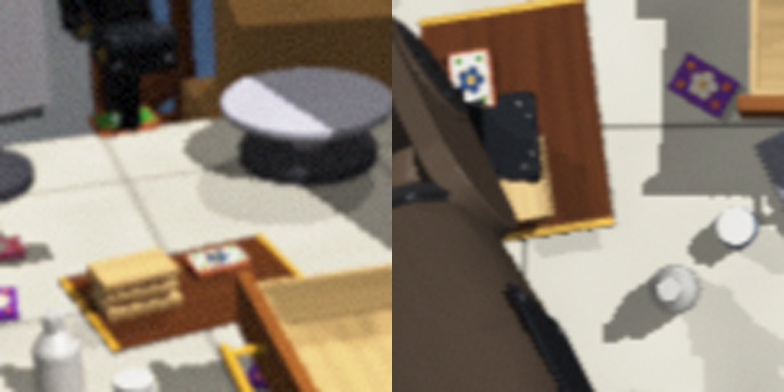

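{"fn": "send_rows", "kwargs": {
  "motion": [0.1103,-0.1833,0,0,0,-0.0091,0.1103,-0.1833,0,0,0,-0.0091,0.1103,-0.1833,0,0,0,-0.0091,0.1103,-0.1833,0,0,0,-0.0091,0.1103,-0.1833,0,0,0,-0.0091]
}}

```text
t: 11.55
eef_pos: [0.5337, 0.1831, 0.2123]
orientation: [-0.0, -0.017, 1.0, -0.0]
force: [0.9, -0.3, -1.1]
grip_width: 0.0432
grip_force: 30.0
```

{"fn": "send_rows", "kwargs": {
  "motion": [0.1103,-0.1833,0,0,0,-0.0091,0.1103,-0.1833,0,0,0,-0.0091,0.1103,-0.1833,0,0,0,-0.0091,0.1103,-0.1833,0,0,0,-0.0091,0,0,0,0,0,0]
}}

```text
t: 12.05
eef_pos: [0.6233, 0.034, 0.2116]
orientation: [-0.0, 0.014, 1.0, -0.0]
force: [-0.3, 0.3, -1.1]
grip_width: 0.0433
grip_force: 30.0
```

{"fn": "send_rows", "kwargs": {
  "motion": [0,0,-0.2,0,0,0,0,0,-0.2,0,0,0,0,0,-0.1,0,0,0,0,0,-0.05,0,0,0,0,0,0,0,0,0]
}}

```text
t: 12.55
eef_pos: [0.621, 0.0385, 0.1016]
orientation: [-0.001, 0.011, 1.0, 0.0]
force: [-0.4, 0.6, -0.8]
grip_width: 0.0432
grip_force: 30.0
```

{"fn": "send_rows", "kwargs": {
  "motion": [0,0,-0.015,0,0,0,0,0,0,0,0,0]
}}

```text
t: 12.75
eef_pos: [0.622, 0.0383, 0.1006]
orientation: [0.001, 0.012, 1.0, 0.0]
force: [0.6, 0.6, -0.6]
grip_width: 0.0434
grip_force: 30.0
```

{"fn": "send_rows", "kwargs": {
  "motion": [0,0,-0.008,0,0,0,0,0,0,0,0,0]
}}

```text
t: 12.95
eef_pos: [0.6218, 0.0382, 0.0986]
orientation: [0.0, 0.012, 1.0, 0.0]
force: [-0.1, -0.1, -0.5]
grip_width: 0.0432
grip_force: 30.0
```

{"fn": "send_rows", "kwargs": {
  "motion": [0,0,-0.008,0,0,0,0,0,0,0,0,0]
}}

```text
t: 13.15
eef_pos: [0.6221, 0.0381, 0.0971]
orientation: [0.001, 0.012, 1.0, 0.0]
force: [-0.8, -0.3, 2.6]
grip_width: 0.0436
grip_force: 30.0
```

{"fn": "send_rows", "kwargs": {
  "motion": [0,0,0,0,0,0,0,0,0,0,0,0,0,0,0,0,0,0],
  "gripper": 0.2
}}

```text
t: 13.45
eef_pos: [0.6216, 0.0381, 0.0964]
orientation: [-0.0, 0.012, 1.0, 0.0]
force: [0.7, 0.3, -0.0]
grip_width: 0.0563
grip_force: 0.0
```

{"fn": "send_rows", "kwargs": {
  "motion": [0,0,0.1,0,0,0,0,0,0.2,0,0,0,0,0,0.2,0,0,0,0,0,0.1,0,0,0,0,0,0,0,0,0]
}}

```text
t: 13.95
eef_pos: [0.6227, 0.0381, 0.2195]
orientation: [0.003, 0.012, 1.0, -0.0]
force: [-0.2, 0.9, 0.4]
grip_width: 0.0571
grip_force: 0.0
```

```bash
python3 - <<'E'
from h import *
s=snap("side"); t=snap("top")
a=cv2.resize(s["image"][145:200,190:270],(800,550),interpolation=2)[...,::-1]; b=cv2.resize(t["image"][175:255,145:215],(481,550),interpolation=2)[...,::-1]
cv2.imwrite("pics/sp3.png",cv2.resize(np.hstack([a,b]),None,fx=.62,fy=.62,interpolation=3))
H=hsv(t);h,sa,v=[H[...,i].astype(int) for i in range(3)]
wrect(t,roi((v>130)&(sa>50)&(h<25),168,205,30,40-6),.044,"wood top")
wrect(t,roi((v>130)&(sa<110),155,178,30,30),.014,"white")
E
```

```text
wood top c 422.8 367.2 dims 85.8 56.7 yaw 8.8
white c 528.8 421.7 dims 61.7 43.3 yaw 7.5
```

View pics/sp3.png

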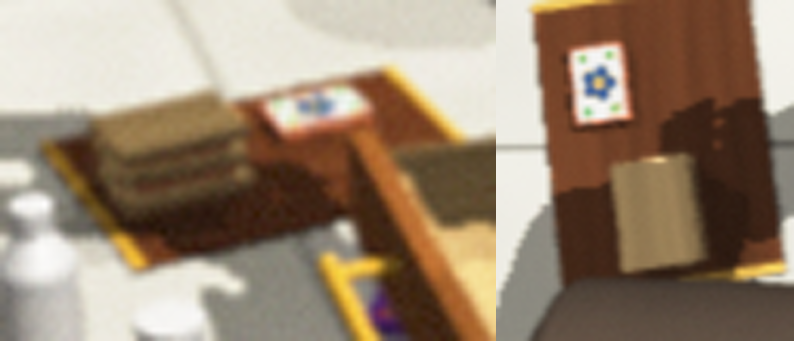

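```bash
python3 - <<'E'
from h import *
s=snap("side"); t=snap("top")
T=np.array([(613,165),(692,157),(706,262),(622,272)]); T=np.c_[145+(T[:,0]-496)/4.26,175+T[:,1]/4.2625]-.4
S=np.array([(92,122),(217,95),(245,128),(108,160)])/6.2+[190,145]-.4
for n,P in(("t",ray(t,T,.048)),("s",ray(s,S,.048))):
    P=P[:,:2]; print(n,(P*1000).round(1).tolist(),"c",(P.mean(0)*1000).round(1))
H=hsv(t);h,sa,v=[H[...,i].astype(int) for i in range(3)]
m=roi((h>100)&(h<130)&(sa>120),370,165,50,55); wrect(t,cv2.dilate(m.astype(np.uint8),np.ones((3,3))),.012,"pad dil")
E
```

```text
t [[457.9, 398.8], [463.4, 336.9], [381.7, 324.5], [374.8, 389.6]] c [419.5 362.4]
s [[372.8, 381.2], [454.8, 392.2], [460.8, 342.7], [372.3, 328.7]] c [415.2 361.2]
pad dil c 526.2 -351.1 dims 106.4 82.3 yaw 9.7
```

{"fn": "send_rows", "kwargs": {
  "motion": [-0.1125,0.1811,0,0,0,0.0122,-0.1125,0.1811,0,0,0,0.0122,-0.1125,0.1811,0,0,0,0.0122,-0.1125,0.1811,0,0,0,0.0122,-0.1125,0.1811,0,0,0,0.0122],
  "gripper": 0.68
}}

```text
t: 14.65
eef_pos: [0.5077, 0.2203, 0.2151]
orientation: [-0.001, -0.037, 0.999, -0.0]
force: [0.4, 0.3, -0.9]
grip_width: 0.0796
grip_force: 0.0
```

{"fn": "send_rows", "kwargs": {
  "motion": [-0.1125,0.1811,0,0,0,0.0122,-0.1125,0.1811,0,0,0,0.0122,-0.1125,0.1811,0,0,0,0.0122,-0.1125,0.1811,0,0,0,0.0122,0,0,0,0,0,0]
}}

```text
t: 15.15
eef_pos: [0.4164, 0.3671, 0.2152]
orientation: [-0.001, -0.077, 0.997, -0.0]
force: [0.1, -0.4, -0.3]
grip_width: 0.0798
grip_force: 0.0
```

{"fn": "send_rows", "kwargs": {
  "motion": [0,0,-0.2,0,0,0,0,0,-0.2,0,0,0,0,0,-0.2,0,0,0,0,0,-0.1,0,0,0,0,0,0,0,0,0]
}}

```text
t: 15.65
eef_pos: [0.418, 0.3626, 0.073]
orientation: [-0.003, -0.074, 0.997, -0.002]
force: [-0.4, -0.2, 0.4]
grip_width: 0.0799
grip_force: 0.0
```

{"fn": "send_rows", "kwargs": {
  "motion": [0.005,0.004,-0.1,0,0,0,0,0,-0.06,0,0,0,0,0,0,0,0,0]
}}

```text
t: 15.95
eef_pos: [0.4199, 0.3644, 0.0437]
orientation: [-0.001, -0.074, 0.997, -0.0]
force: [0.2, 0.2, 1.1]
grip_width: 0.0797
grip_force: 0.0
```

{"fn": "send_rows", "kwargs": {
  "motion": [0,0,-0.013,0,0,0,0,0,0,0,0,0]
}}

```text
t: 16.15
eef_pos: [0.4204, 0.365, 0.0425]
orientation: [0.0, -0.075, 0.997, 0.0]
force: [-0.2, -0.8, 0.2]
grip_width: 0.08
grip_force: 0.0
```

{"fn": "send_rows", "kwargs": {
  "motion": [0,0,0,0,0,0,0,0,0,0,0,0,0,0,0,0,0,0,0,0,0,0,0,0,0,0,0,0,0,0],
  "gripper": -1
}}

```text
t: 16.65
eef_pos: [0.4202, 0.365, 0.0421]
orientation: [0.0, -0.075, 0.997, 0.0]
force: [-0.9, 0.2, 4.2]
grip_width: 0.0592
grip_force: 30.0
```

{"fn": "send_rows", "kwargs": {
  "motion": [0,0,0.05,0,0,0,0,0,0.2,0,0,0,0,0,0.22,0,0,0,0,0,0.22,0,0,0,0,0,0.18,0,0,0]
}}

```text
t: 17.15
eef_pos: [0.4201, 0.3649, 0.219]
orientation: [0.001, -0.075, 0.997, 0.0]
force: [0.8, -0.5, -0.1]
grip_width: 0.0595
grip_force: 30.0
```

```bash
python3 - <<'E'
from h import *
x=ctrl.sense();print(x["joint_pos"].round(2),x["eef_pos"].round(4),x["grip_width"],x["force"])
E
```

```text
[ 0.6   0.39  1.72  0.    1.03 -1.12] [0.4201 0.3649 0.219 ] 0.05945615942054632 [ 0.82968476 -0.48120189 -0.07651305]
```

{"fn": "send_rows", "kwargs": {
  "motion": [0.0354,-0.2385,0,0,0,0.0007,0.0354,-0.2385,0,0,0,0.0007,0.0354,-0.2385,0,0,0,0.0007,0.0354,-0.2385,0,0,0,0.0007,0.0354,-0.2385,0,0,0,0.0007]
}}

```text
t: 17.65
eef_pos: [0.4553, 0.1246, 0.2166]
orientation: [0.0, -0.078, 0.997, 0.0]
force: [0.9, 0.2, -1.0]
grip_width: 0.0597
grip_force: 30.0
```

{"fn": "send_rows", "kwargs": {
  "motion": [0.0354,-0.2385,0,0,0,0.0007,0.0354,-0.2385,0,0,0,0.0007,0.0354,-0.2385,0,0,0,0.0007,0.0354,-0.2385,0,0,0,0.0007,0.0354,-0.2385,0,0,0,0.0007]
}}

```text
t: 18.15
eef_pos: [0.4907, -0.1141, 0.2166]
orientation: [0.0, -0.08, 0.997, -0.0]
force: [1.5, 0.7, -0.4]
grip_width: 0.0598
grip_force: 30.0
```

{"fn": "send_rows", "kwargs": {
  "motion": [0.0354,-0.2385,0,0,0,0.0007,0.0354,-0.2385,0,0,0,0.0007,0.0354,-0.2385,0,0,0,0.0007,0.0354,-0.2385,0,0,0,0.0007,0.0354,-0.2385,0,0,0,0.0007]
}}

```text
t: 18.65
eef_pos: [0.5261, -0.3526, 0.2165]
orientation: [0.0, -0.083, 0.997, 0.0]
force: [-0.0, -0.2, -0.3]
grip_width: 0.0596
grip_force: 30.0
```

{"fn": "send_rows", "kwargs": {
  "motion": [0,0,-0.2,0,0,0,0,0,-0.2,0,0,0,0,0,-0.2,0,0,0,0,0,-0.2,0,0,0,0,0,0,0,0,0]
}}

```text
t: 19.15
eef_pos: [0.5243, -0.349, 0.0517]
orientation: [-0.003, -0.083, 0.997, 0.003]
force: [-1.3, 0.5, -0.2]
grip_width: 0.0599
grip_force: 30.0
```

{"fn": "send_rows", "kwargs": {
  "motion": [0,0,-0.08,0,0,0,0,0,0,0,0,0,0,0,0,0,0,0]
}}

```text
t: 19.45
eef_pos: [0.5269, -0.3509, 0.0418]
orientation: [0.001, -0.083, 0.997, -0.001]
force: [0.4, 0.8, 0.2]
grip_width: 0.0599
grip_force: 30.0
```

{"fn": "send_rows", "kwargs": {
  "motion": [0,0,-0.08,0,0,0,0,0,-0.03,0,0,0,0,0,0,0,0,0]
}}

```text
t: 19.75
eef_pos: [0.5259, -0.3502, 0.0169]
orientation: [-0.001, -0.083, 0.997, 0.001]
force: [-0.1, -0.4, -0.9]
grip_width: 0.0598
grip_force: 30.0
```

{"fn": "send_rows", "kwargs": {
  "motion": [0,0,-0.01,0,0,0,0,0,-0.01,0,0,0,0,0,0,0,0,0]
}}

```text
t: 20.05
eef_pos: [0.5265, -0.3507, 0.0142]
orientation: [0.0, -0.083, 0.997, -0.0]
force: [0.1, 0.3, 2.8]
grip_width: 0.0598
grip_force: 30.0
```

{"fn": "send_rows", "kwargs": {
  "motion": [0,0,0,0,0,0,0,0,0,0,0,0,0,0,0,0,0,0],
  "gripper": 0.58
}}

```text
t: 20.35
eef_pos: [0.5263, -0.3506, 0.0138]
orientation: [-0.0, -0.083, 0.997, 0.0]
force: [-0.1, 0.1, 0.7]
grip_width: 0.0741
grip_force: 0.0
```

{"fn": "send_rows", "kwargs": {
  "motion": [0,0,0.05,0,0,0,0,0,0.2,0,0,0,0,0,0.25,0,0,0,0,0,0.25,0,0,0,0,0,0.25,0,0,0]
}}

```text
t: 20.85
eef_pos: [0.526, -0.3503, 0.2167]
orientation: [0.0, -0.083, 0.997, -0.0]
force: [0.6, -0.3, -0.7]
grip_width: 0.0755
grip_force: 0.0
```

{"fn": "send_rows", "kwargs": {
  "motion": [-0.03,0.24,0,0,0,0,-0.03,0.24,0,0,0,0,-0.03,0.24,0,0,0,0,-0.03,0.24,0,0,0,0,-0.03,0.24,0,0,0,0]
}}

```text
t: 21.35
eef_pos: [0.4957, -0.1088, 0.2147]
orientation: [0.0, -0.083, 0.997, -0.0]
force: [0.4, 0.6, 0.7]
grip_width: 0.0752
grip_force: 0.0
```

```bash
python3 - <<'E'
from h import *
s=snap("side"); t=snap("top")
A=cv2.resize(t["image"][165:220,370:420],(400,440),interpolation=2); B=cv2.resize(t["image"][175:255,145:215],(385,440),interpolation=2)
C=cv2.resize(s["image"][145:200,190:270],(400,275),interpolation=2); D=cv2.resize(s["image"][265:315,280:350],(385,275),interpolation=2)
o=np.vstack([np.hstack([A,B]),np.hstack([C,D])]); cv2.imwrite("pics/after_sp3.png",cv2.resize(o,None,fx=.83,fy=.83)[...,::-1])
H=hsv(t);h,sa,v=[H[...,i].astype(int) for i in range(3)]
wrect(t,roi((h>100)&(h<130)&(sa>120)|((h<30)&(sa>60)),370,165,50,55),.012,"pad")
wrect(t,roi((h<30)&(sa>60)&(v>100),375,168,42,48),.020,"sp on pad")
wrect(t,roi(((h>165)|(h<8))&(sa>150)&(v>110),165,205,30,40),.040,"red")
wrect(t,roi((v>130)&(sa<110),155,178,30,30),.014,"white")
E
```

```text
pad c 525.1 -332.7 dims 190.1 124.8 yaw -3.3
sp on pad c 535.2 -329.8 dims 156.2 97.7 yaw 8.5
red c 420.6 368.4 dims 59.2 41.7 yaw 6.0
white c 528.8 421.6 dims 61.8 43.2 yaw 6.9
```

View pics/after_sp3.png

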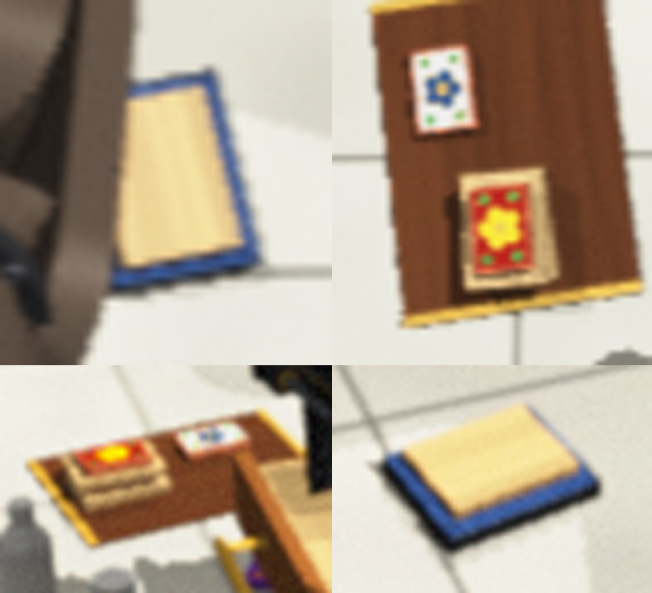

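{"fn": "send_rows", "kwargs": {
  "motion": [-0.0375,0.239,0,0,0,-0.0039,-0.0375,0.239,0,0,0,-0.0039,-0.0375,0.239,0,0,0,-0.0039,-0.0375,0.239,0,0,0,-0.0039,-0.0375,0.239,0,0,0,-0.0039],
  "gripper": 0.37
}}

```text
t: 21.95
eef_pos: [0.4586, 0.1298, 0.2146]
orientation: [0.001, -0.067, 0.998, 0.0]
force: [0.8, -0.7, 0.1]
grip_width: 0.065
grip_force: 0.0
```

{"fn": "send_rows", "kwargs": {
  "motion": [-0.0375,0.239,0,0,0,-0.0039,-0.0375,0.239,0,0,0,-0.0039,-0.0375,0.239,0,0,0,-0.0039,-0.0375,0.239,0,0,0,-0.0039,-0.0375,0.239,0,0,0,-0.0039]
}}

```text
t: 22.45
eef_pos: [0.4212, 0.3692, 0.2146]
orientation: [0.0, -0.052, 0.999, 0.0]
force: [0.7, -0.4, -0.3]
grip_width: 0.0655
grip_force: 0.0
```

{"fn": "send_rows", "kwargs": {
  "motion": [0,0,-0.2,0,0,0,0,0,-0.2,0,0,0,0,0,-0.2,0,0,0,0,0,-0.15,0,0,0,0,0,0,0,0,0]
}}

```text
t: 22.95
eef_pos: [0.4205, 0.3662, 0.0611]
orientation: [-0.002, -0.052, 0.999, -0.001]
force: [0.1, -0.5, 0.5]
grip_width: 0.0654
grip_force: 0.0
```

{"fn": "send_rows", "kwargs": {
  "motion": [0,0,0,0,0,0,0,0,0,0,0,0]
}}

```text
t: 23.15
eef_pos: [0.4223, 0.3678, 0.0657]
orientation: [0.001, -0.052, 0.999, 0.001]
force: [0.0, 0.3, -0.5]
grip_width: 0.0651
grip_force: 0.0
```

```bash
python3 - <<'E'
from h import *
t=snap("top")
H=hsv(t);h,sa,v=[H[...,i].astype(int) for i in range(3)]
wood=(h<30)&(sa>50)&(sa<200)&(v>100); blue=(h>100)&(h<130)&(sa>120)
m=roi(blue,370,165,50,55); w=roi(wood,375,168,42,48)
wrect(t,m|w,.012,"pad"); wrect(t,w,.020,"sp on pad")
E
```

```text
pad c 526.0 -351.2 dims 98.1 73.8 yaw 9.7
sp on pad c 526.5 -349.4 dims 84.4 62.2 yaw 9.4
```

{"fn": "send_rows", "kwargs": {
  "motion": [-0.005,0.002,-0.09,0,0,0,0,0,-0.056,0,0,0,0,0,0,0,0,0]
}}

```text
t: 23.5
eef_pos: [0.4201, 0.3676, 0.0343]
orientation: [-0.0, -0.052, 0.999, -0.0]
force: [1.3, -0.0, 0.4]
grip_width: 0.0651
grip_force: 0.0
```

{"fn": "send_rows", "kwargs": {
  "motion": [0,0,0,0,0,0,0,0,0,0,0,0,0,0,0,0,0,0,0,0,0,0,0,0,0,0,0,0,0,0],
  "gripper": -1
}}

```text
t: 24.0
eef_pos: [0.4206, 0.368, 0.0352]
orientation: [0.0, -0.052, 0.999, 0.0]
force: [-1.0, -0.7, 5.5]
grip_width: 0.0437
grip_force: 29.9
```

{"fn": "send_rows", "kwargs": {
  "motion": [0,0,0.05,0,0,0,0,0,0.2,0,0,0,0,0,0.22,0,0,0,0,0,0.22,0,0,0,0,0,0.21,0,0,0]
}}

```text
t: 24.5
eef_pos: [0.42, 0.3676, 0.2172]
orientation: [0.0, -0.052, 0.999, 0.0]
force: [0.1, -0.2, -1.1]
grip_width: 0.0434
grip_force: 30.0
```

{"fn": "send_rows", "kwargs": {
  "motion": [0.0905,-0.2086,0,0,0,-0.0074,0.0905,-0.2086,0,0,0,-0.0074,0.0905,-0.2086,0,0,0,-0.0074,0.0905,-0.2086,0,0,0,-0.0074,0.0905,-0.2086,0,0,0,-0.0074]
}}

```text
t: 25.0
eef_pos: [0.511, 0.1575, 0.2153]
orientation: [0.0, -0.023, 1.0, 0.0]
force: [0.8, 0.2, -0.9]
grip_width: 0.0435
grip_force: 30.0
```

{"fn": "send_rows", "kwargs": {
  "motion": [0.0905,-0.2086,0,0,0,-0.0074,0.0905,-0.2086,0,0,0,-0.0074,0.0905,-0.2086,0,0,0,-0.0074,0.0905,-0.2086,0,0,0,-0.0074,0.0905,-0.2086,0,0,0,-0.0074]
}}

```text
t: 25.5
eef_pos: [0.6015, -0.0512, 0.2152]
orientation: [-0.0, 0.006, 1.0, 0.0]
force: [0.7, 1.3, -1.0]
grip_width: 0.0431
grip_force: 30.0
```

{"fn": "send_rows", "kwargs": {
  "motion": [0.0905,-0.2086,0,0,0,-0.0074,0,0,0,0,0,0]
}}

```text
t: 25.7
eef_pos: [0.6206, -0.0957, 0.2145]
orientation: [0.0, 0.014, 1.0, -0.0]
force: [-0.6, 0.4, -2.0]
grip_width: 0.0435
grip_force: 30.0
```

{"fn": "send_rows", "kwargs": {
  "motion": [0,0,-0.2,0,0,0,0,0,-0.2,0,0,0,0,0,-0.12,0,0,0,0,0,-0.04,0,0,0,0,0,0,0,0,0]
}}

```text
t: 26.2
eef_pos: [0.6191, -0.0906, 0.1024]
orientation: [-0.001, 0.012, 1.0, 0.0]
force: [0.5, 0.5, -1.3]
grip_width: 0.0437
grip_force: 30.0
```

{"fn": "send_rows", "kwargs": {
  "motion": [0,0,0,0,0,0,0,0,0,0,0,0]
}}

```text
t: 26.4
eef_pos: [0.6201, -0.0911, 0.1043]
orientation: [0.001, 0.012, 1.0, -0.0]
force: [-0.2, -0.7, -1.7]
grip_width: 0.0433
grip_force: 30.0
```

Down 9 mm, release, lift, and head back towards the stack for a measurement.

{"fn": "send_rows", "kwargs": {
  "motion": [0,0,-0.028,0,0,0,0,0,-0.014,0,0,0,0,0,0,0,0,0]
}}

```text
t: 26.7
eef_pos: [0.6202, -0.0911, 0.0952]
orientation: [0.001, 0.012, 1.0, -0.0]
force: [1.9, 1.3, 5.3]
grip_width: 0.0437
grip_force: 30.0
```

{"fn": "send_rows", "kwargs": {
  "motion": [0,0,0,0,0,0,0,0,0,0,0,0,0,0,0,0,0,0],
  "gripper": 0.2
}}

```text
t: 27.0
eef_pos: [0.6194, -0.0911, 0.0942]
orientation: [-0.0, 0.012, 1.0, 0.0]
force: [0.3, -0.1, 0.5]
grip_width: 0.0562
grip_force: 0.0
```

{"fn": "send_rows", "kwargs": {
  "motion": [0,0,0.1,0,0,0,0,0,0.2,0,0,0,0,0,0.2,0,0,0,0,0,0.1,0,0,0,0,0,0,0,0,0]
}}

```text
t: 27.5
eef_pos: [0.6204, -0.0913, 0.2173]
orientation: [0.002, 0.012, 1.0, -0.001]
force: [-0.2, -0.8, 0.3]
grip_width: 0.0569
grip_force: 0.0
```

```bash
python3 - <<'E'
from h import *
t=snap("top");s=snap("side")
H=hsv(t);h,sa,v=[H[...,i].astype(int) for i in range(3)]
wood=(h<30)&(sa>50)&(sa<200)&(v>110)
wrect(t,roi(wood,165,203,36,36),.026,"sp2 mask")
wrect(t,roi((v>130)&(sa<110),155,178,30,30),.014,"white")
A=cv2.resize(t["image"][180:250,150:220],(500,500),interpolation=2); 
C=cv2.resize(s["image"][145:200,190:245],(500,500),interpolation=2)
cv2.imwrite("pics/sp2.png",cv2.resize(np.hstack([A,C]),(800,400))[...,::-1])
E
```

```text
sp2 mask c 436.0 370.0 dims 121.0 118.5 yaw 89.3
white c 528.8 421.7 dims 61.7 43.3 yaw 7.5
```

View pics/sp2.png

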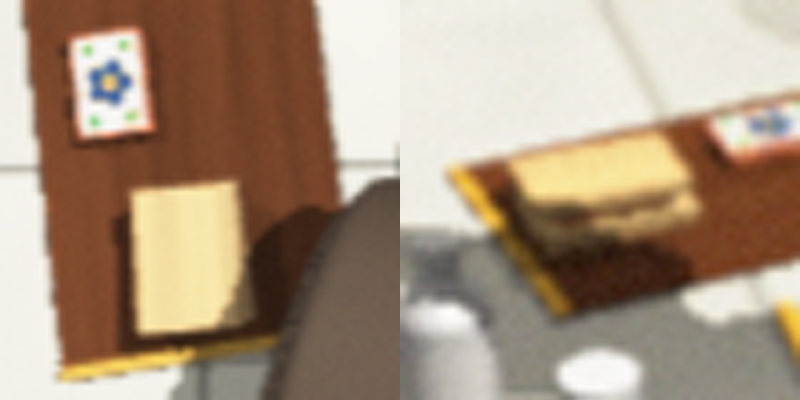

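```bash
python3 - <<'E'
from h import *
t=snap("top")
P=ray(t,np.array([(131,190),(238,181),(250,325),(139,335)])/5.714+[150,180]-.4,.030)[:,:2]*1000
print(P.round(1).tolist(),P.mean(0).round(1)); L=P[[0,3]].mean(0);d=(P[0]-P[3]);d/=np.hypot(*d);n=np.array([d[1],-d[0]]);print(np.degrees(np.arctan2(d[1],d[0])),L+30*n)
H=hsv(t);h,sa,v=[H[...,i].astype(int) for i in range(3)]
w=roi((h<32)&(sa>40)&(sa<160)&(v>120),165,203,32,38); wrect(t,w,.030,"m")
E
```

```text
[[461.5, 402.1], [466.0, 338.6], [381.2, 329.9], [376.1, 395.0]] [421.2 366.4]
4.710023369363171 [421.25792272 368.65942608]
m c 423.5 366.6 dims 90.2 69.6 yaw 5.6
```

{"fn": "send_rows", "kwargs": {
  "motion": [-0.0902,0.2084,0,0,0,0.0065,-0.0902,0.2084,0,0,0,0.0065,-0.0902,0.2084,0,0,0,0.0065,-0.0902,0.2084,0,0,0,0.0065,-0.0902,0.2084,0,0,0,0.0065],
  "gripper": 0.68
}}

```text
t: 28.15
eef_pos: [0.5278, 0.1186, 0.2128]
orientation: [-0.001, -0.014, 1.0, -0.0]
force: [0.7, 0.4, 0.0]
grip_width: 0.0798
grip_force: 0.0
```

{"fn": "send_rows", "kwargs": {
  "motion": [-0.0902,0.2084,0,0,0,0.0065,-0.0902,0.2084,0,0,0,0.0065,-0.0902,0.2084,0,0,0,0.0065,-0.0902,0.2084,0,0,0,0.0065,-0.0902,0.2084,0,0,0,0.0065]
}}

```text
t: 28.65
eef_pos: [0.4377, 0.327, 0.2128]
orientation: [-0.001, -0.04, 0.999, -0.001]
force: [0.6, 0.7, -0.5]
grip_width: 0.0797
grip_force: 0.0
```

{"fn": "send_rows", "kwargs": {
  "motion": [-0.0902,0.2084,0,0,0,0.0065,0,0,0,0,0,0]
}}

```text
t: 28.85
eef_pos: [0.4184, 0.3709, 0.2126]
orientation: [-0.001, -0.047, 0.999, -0.0]
force: [-1.2, -0.7, -0.1]
grip_width: 0.0799
grip_force: 0.0
```

{"fn": "send_rows", "kwargs": {
  "motion": [0,0,-0.22,0,0,0,0,0,-0.22,0,0,0,0,0,-0.22,0,0,0,0,0,-0.14,0,0,0,0,0,0,0,0,0]
}}

```text
t: 29.35
eef_pos: [0.4192, 0.3655, 0.05]
orientation: [-0.003, -0.044, 0.999, -0.002]
force: [-0.8, -0.4, 0.5]
grip_width: 0.0799
grip_force: 0.0
```

{"fn": "send_rows", "kwargs": {
  "motion": [0,0,0,0,0,0,0,0,0,0,0,0]
}}

```text
t: 29.55
eef_pos: [0.4216, 0.3676, 0.0555]
orientation: [0.001, -0.044, 0.999, 0.0]
force: [-0.3, 0.2, 0.4]
grip_width: 0.08
grip_force: 0.0
```

{"fn": "send_rows", "kwargs": {
  "motion": [0,0,-0.1,0,0,0,0,0,-0.055,0,0,0,0,0,0,0,0,0,0,0,0,0,0,0]
}}

```text
t: 29.95
eef_pos: [0.4212, 0.3675, 0.0239]
orientation: [0.0, -0.044, 0.999, 0.0]
force: [0.0, -0.0, -0.3]
grip_width: 0.08
grip_force: 0.0
```

{"fn": "send_rows", "kwargs": {
  "motion": [0,0,0,0,0,0,0,0,0,0,0,0,0,0,0,0,0,0,0,0,0,0,0,0,0,0,0,0,0,0],
  "gripper": -1
}}

```text
t: 30.45
eef_pos: [0.4212, 0.3675, 0.0236]
orientation: [0.0, -0.044, 0.999, 0.0]
force: [-1.3, -0.1, 5.4]
grip_width: 0.0595
grip_force: 29.9
```

{"fn": "send_rows", "kwargs": {
  "motion": [0,0,0.05,0,0,0,0,0,0.2,0,0,0,0,0,0.24,0,0,0,0,0,0.24,0,0,0,0,0,0.23,0,0,0]
}}

```text
t: 30.95
eef_pos: [0.4206, 0.3671, 0.2179]
orientation: [0.0, -0.044, 0.999, 0.0]
force: [-0.0, -0.5, -0.0]
grip_width: 0.0596
grip_force: 29.9
```

{"fn": "send_rows", "kwargs": {
  "motion": [0,0,0,0,0,0,0,0,0,0,0,0]
}}

```text
t: 31.15
eef_pos: [0.421, 0.3674, 0.2164]
orientation: [0.001, -0.044, 0.999, 0.001]
force: [-1.0, -1.1, -1.6]
grip_width: 0.0594
grip_force: 29.9
```

{"fn": "send_rows", "kwargs": {
  "motion": [0.0352,-0.2395,0,0,0,0.0033,0.0352,-0.2395,0,0,0,0.0033,0.0352,-0.2395,0,0,0,0.0033,0.0352,-0.2395,0,0,0,0.0033,0.0352,-0.2395,0,0,0,0.0033]
}}

```text
t: 31.65
eef_pos: [0.4554, 0.126, 0.2139]
orientation: [-0.001, -0.058, 0.998, -0.0]
force: [1.4, -0.0, -1.4]
grip_width: 0.0597
grip_force: 29.9
```

{"fn": "send_rows", "kwargs": {
  "motion": [0.0352,-0.2395,0,0,0,0.0033,0.0352,-0.2395,0,0,0,0.0033,0.0352,-0.2395,0,0,0,0.0033,0.0352,-0.2395,0,0,0,0.0033,0.0352,-0.2395,0,0,0,0.0033]
}}

```text
t: 32.15
eef_pos: [0.4907, -0.1135, 0.2138]
orientation: [-0.001, -0.07, 0.998, 0.001]
force: [0.8, 0.3, -0.4]
grip_width: 0.0597
grip_force: 29.9
```

{"fn": "send_rows", "kwargs": {
  "motion": [0.0352,-0.2395,0,0,0,0.0033,0.0352,-0.2395,0,0,0,0.0033,0.0352,-0.2395,0,0,0,0.0033,0.0352,-0.2395,0,0,0,0.0033,0.0352,-0.2395,0,0,0,0.0033]
}}

```text
t: 32.65
eef_pos: [0.526, -0.3528, 0.2133]
orientation: [-0.001, -0.083, 0.997, 0.001]
force: [0.4, 0.7, -0.2]
grip_width: 0.0598
grip_force: 29.9
```

{"fn": "send_rows", "kwargs": {
  "motion": [0,0,-0.22,0,0,0,0,0,-0.22,0,0,0,0,0,-0.22,0,0,0,0,0,-0.16,0,0,0,0,0,0,0,0,0]
}}

```text
t: 33.15
eef_pos: [0.524, -0.3491, 0.0456]
orientation: [-0.004, -0.083, 0.997, 0.004]
force: [-0.9, 0.5, -0.0]
grip_width: 0.0595
grip_force: 29.9
```

{"fn": "send_rows", "kwargs": {
  "motion": [0,0,0,0,0,0,0,0,0,0,0,0,0,0,0,0,0,0]
}}

```text
t: 33.45
eef_pos: [0.5272, -0.3516, 0.053]
orientation: [0.001, -0.083, 0.997, -0.001]
force: [0.1, -0.9, 0.1]
grip_width: 0.0594
grip_force: 29.9
```

{"fn": "send_rows", "kwargs": {
  "motion": [-0.003,0.002,-0.1,0,0,0,0,0,-0.045,0,0,0,0,0,0,0,0,0,0,0,0,0,0,0]
}}

```text
t: 33.85
eef_pos: [0.5262, -0.3509, 0.0229]
orientation: [0.0, -0.083, 0.997, -0.0]
force: [-0.5, -0.0, 0.1]
grip_width: 0.0598
grip_force: 29.9
```

{"fn": "send_rows", "kwargs": {
  "motion": [0,0,-0.008,0,0,0,0,0,0,0,0,0,0,0,0,0,0,0]
}}

```text
t: 34.15
eef_pos: [0.5263, -0.3509, 0.0212]
orientation: [0.0, -0.083, 0.997, -0.0]
force: [-0.6, -0.2, 2.7]
grip_width: 0.0595
grip_force: 29.9
```

Contact. Release, lift, and go back to the stack for plaque 1 (blue).

{"fn": "send_rows", "kwargs": {
  "motion": [0,0,0,0,0,0,0,0,0,0,0,0,0,0,0,0,0,0],
  "gripper": 0.58
}}

```text
t: 34.45
eef_pos: [0.5259, -0.3507, 0.0206]
orientation: [-0.0, -0.083, 0.997, 0.0]
force: [0.5, -0.1, -0.6]
grip_width: 0.0736
grip_force: 0.0
```

{"fn": "send_rows", "kwargs": {
  "motion": [0,0,0.05,0,0,0,0,0,0.2,0,0,0,0,0,0.25,0,0,0,0,0,0.25,0,0,0,0,0,0.2,0,0,0]
}}

```text
t: 34.95
eef_pos: [0.5261, -0.3507, 0.2145]
orientation: [0.001, -0.083, 0.997, -0.001]
force: [-0.0, 0.2, 0.2]
grip_width: 0.0752
grip_force: 0.0
```

{"fn": "send_rows", "kwargs": {
  "motion": [-0.03,0.24,0,0,0,0,-0.03,0.24,0,0,0,0,-0.03,0.24,0,0,0,0,-0.03,0.24,0,0,0,0,-0.03,0.24,0,0,0,0],
  "gripper": 0.37
}}

```text
t: 35.45
eef_pos: [0.4953, -0.109, 0.2114]
orientation: [0.0, -0.083, 0.997, -0.0]
force: [1.1, 0.8, 0.2]
grip_width: 0.0652
grip_force: 0.0
```

```bash
python3 - <<'E'
from h import *
t=snap("top");s=snap("side")
H=hsv(t);h,sa,v=[H[...,i].astype(int) for i in range(3)]
wrect(t,roi((h>100)&(h<130)&(sa>120),165,203,36,40),.022,"blue")
wrect(t,roi((v>130)&(sa<110),155,178,30,30),.014,"white")
A=cv2.resize(t["image"][180:250,150:220],(500,500),interpolation=2); 
C=cv2.resize(s["image"][255:325,280:350],(500,500),interpolation=2)
cv2.imwrite("pics/blue.png",cv2.resize(np.hstack([A,C]),(800,400))[...,::-1])
E
```

```text
blue c 405.8 361.6 dims 20.3 8.9 yaw -68.8
white c 528.1 446.4 dims 86.6 45.1 yaw 2.0
```

View pics/blue.png

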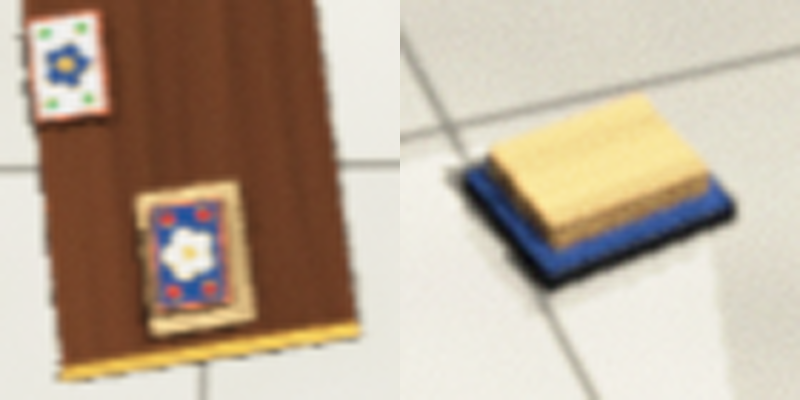

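```bash
python3 - <<'E'
from h import *
t=snap("top")
def q(p,z,n):
    P=ray(t,np.array(p)/5.714+[150,180]-.4,z)[:,:2]*1000; d=P[0]-P[3]+P[1]-P[2]; print(n,P.mean(0).round(1),"yaw",np.degrees(np.arctan2(d[1],d[0])).round(1),np.hypot(*d)/2,np.hypot(*(P[0]-P[1])))
q([(147,203),(226,197),(236,305),(158,314)],.022,"blue"); q([(135,196),(240,181),(255,318),(152,334)],.012,"sp1")
q([(30,18),(100,11),(108,114),(37,121)],.014,"white")
print(ray(t,np.array([(188,253)])/5.714+[150,180]-.4,.022),ray(t,np.array([(68,66)])/5.714+[150,180]-.4,.014))
E
```

```text
blue [423.5 367. ] yaw 6.8 65.38920560474924 47.23448920299284
sp1 [422.8 367. ] yaw 7.9 82.97471235119885 63.65373882112032
white [539.3 446.3] yaw 5.9 63.693336445748244 42.8536608714512
[[0.4244101  0.36919982 0.022     ]] [[0.53921361 0.44670408 0.014     ]]
```

{"fn": "send_rows", "kwargs": {
  "motion": [-0.0358,0.2392,0,0,0,-0.003,-0.0358,0.2392,0,0,0,-0.003,-0.0358,0.2392,0,0,0,-0.003,-0.0358,0.2392,0,0,0,-0.003,-0.0358,0.2392,0,0,0,-0.003]
}}

```text
t: 36.1
eef_pos: [0.4605, 0.1293, 0.2112]
orientation: [0.001, -0.071, 0.997, -0.0]
force: [-0.0, -1.2, -0.4]
grip_width: 0.0651
grip_force: 0.0
```

{"fn": "send_rows", "kwargs": {
  "motion": [-0.0358,0.2392,0,0,0,-0.003,-0.0358,0.2392,0,0,0,-0.003,-0.0358,0.2392,0,0,0,-0.003,-0.0358,0.2392,0,0,0,-0.003,-0.0358,0.2392,0,0,0,-0.003]
}}

```text
t: 36.6
eef_pos: [0.4249, 0.3691, 0.2111]
orientation: [0.0, -0.059, 0.998, 0.0]
force: [2.4, -0.6, 0.5]
grip_width: 0.0651
grip_force: 0.0
```

{"fn": "send_rows", "kwargs": {
  "motion": [0,0,-0.22,0,0,0,0,0,-0.22,0,0,0,0,0,-0.22,0,0,0,0,0,-0.14,0,0,0,0,0,0,0,0,0]
}}

```text
t: 37.1
eef_pos: [0.4241, 0.3662, 0.0476]
orientation: [-0.002, -0.059, 0.998, -0.001]
force: [0.1, -0.5, -0.0]
grip_width: 0.0649
grip_force: 0.0
```

{"fn": "send_rows", "kwargs": {
  "motion": [0,0,0,0,0,0,0,0,0,0,0,0,0,0,0,0,0,0]
}}

```text
t: 37.4
eef_pos: [0.4253, 0.368, 0.0524]
orientation: [0.001, -0.06, 0.998, 0.001]
force: [-0.0, 0.6, 0.8]
grip_width: 0.0655
grip_force: 0.0
```

{"fn": "send_rows", "kwargs": {
  "motion": [-0.004,0,-0.11,0,0,0,0,0,-0.066,0,0,0,0,0,0,0,0,0]
}}

```text
t: 37.7
eef_pos: [0.4232, 0.3674, 0.0146]
orientation: [-0.001, -0.06, 0.998, -0.0]
force: [0.1, -0.3, 0.5]
grip_width: 0.065
grip_force: 0.0
```

{"fn": "send_rows", "kwargs": {
  "motion": [0,0,0,0,0,0,0,0,0,0,0,0,0,0,0,0,0,0,0,0,0,0,0,0,0,0,0,0,0,0],
  "gripper": -1
}}

```text
t: 38.2
eef_pos: [0.4239, 0.3679, 0.016]
orientation: [0.0, -0.06, 0.998, 0.0]
force: [-0.5, -0.0, 6.5]
grip_width: 0.0439
grip_force: 30.0
```

{"fn": "send_rows", "kwargs": {
  "motion": [0,0,0.05,0,0,0,0,0,0.2,0,0,0,0,0,0.24,0,0,0,0,0,0.25,0,0,0,0,0,0.25,0,0,0]
}}

```text
t: 38.7
eef_pos: [0.4231, 0.3673, 0.216]
orientation: [-0.0, -0.06, 0.998, -0.0]
force: [1.3, -0.7, -1.3]
grip_width: 0.0434
grip_force: 30.0
```

{"fn": "send_rows", "kwargs": {
  "motion": [0,0,0,0,0,0,0,0,0,0,0,0]
}}

```text
t: 38.9
eef_pos: [0.4235, 0.3676, 0.2146]
orientation: [0.001, -0.06, 0.998, 0.001]
force: [-0.3, -0.1, -2.8]
grip_width: 0.0434
grip_force: 30.0
```

{"fn": "send_rows", "kwargs": {
  "motion": [0.0568,-0.2286,0,0,0,-0.0091,0.0568,-0.2286,0,0,0,-0.0091,0.0568,-0.2286,0,0,0,-0.0091,0.0568,-0.2286,0,0,0,-0.0091,0.0568,-0.2286,0,0,0,-0.0091]
}}

```text
t: 39.4
eef_pos: [0.4797, 0.1372, 0.2119]
orientation: [-0.002, -0.024, 1.0, -0.0]
force: [-0.5, -0.1, -1.9]
grip_width: 0.0432
grip_force: 30.0
```

{"fn": "send_rows", "kwargs": {
  "motion": [0.0568,-0.2286,0,0,0,-0.0091,0.0568,-0.2286,0,0,0,-0.0091,0.0568,-0.2286,0,0,0,-0.0091,0.0568,-0.2286,0,0,0,-0.0091,0.0568,-0.2286,0,0,0,-0.0091]
}}

```text
t: 39.9
eef_pos: [0.5365, -0.0913, 0.2117]
orientation: [-0.002, 0.012, 1.0, 0.001]
force: [0.7, -0.1, -1.2]
grip_width: 0.0437
grip_force: 30.0
```

{"fn": "send_rows", "kwargs": {
  "motion": [0,0,-0.2,0,0,0,0,0,-0.2,0,0,0,0,0,-0.11,0,0,0,0,0,-0.04,0,0,0,0,0,0,0,0,0]
}}

```text
t: 40.4
eef_pos: [0.5364, -0.0893, 0.1019]
orientation: [-0.002, 0.012, 1.0, 0.001]
force: [0.5, -0.0, -0.4]
grip_width: 0.0434
grip_force: 30.0
```

{"fn": "send_rows", "kwargs": {
  "motion": [0,0,0,0,0,0,0,0,0,0,0,0]
}}

```text
t: 40.6
eef_pos: [0.5377, -0.0895, 0.1045]
orientation: [0.001, 0.012, 1.0, -0.0]
force: [-0.2, -0.3, -0.5]
grip_width: 0.0434
grip_force: 30.0
```

{"fn": "send_rows", "kwargs": {
  "motion": [0,0,-0.035,0,0,0,0,0,-0.012,0,0,0,0,0,0,0,0,0]
}}

```text
t: 40.9
eef_pos: [0.5373, -0.0895, 0.0941]
orientation: [0.0, 0.012, 1.0, 0.0]
force: [0.2, 0.6, -2.1]
grip_width: 0.0438
grip_force: 30.0
```

{"fn": "send_rows", "kwargs": {
  "motion": [0,0,-0.006,0,0,0,0,0,0,0,0,0]
}}

```text
t: 41.1
eef_pos: [0.5381, -0.0895, 0.094]
orientation: [0.001, 0.012, 1.0, -0.0]
force: [1.0, 1.2, 10.5]
grip_width: 0.0432
grip_force: 30.0
```

{"fn": "send_rows", "kwargs": {
  "motion": [0,0,0,0,0,0,0,0,0,0,0,0,0,0,0,0,0,0],
  "gripper": 0.2
}}

```text
t: 41.4
eef_pos: [0.5371, -0.0895, 0.0927]
orientation: [-0.0, 0.012, 1.0, 0.0]
force: [0.5, -0.5, -0.3]
grip_width: 0.0565
grip_force: 0.0
```

{"fn": "send_rows", "kwargs": {
  "motion": [0,0,0.1,0,0,0,0,0,0.2,0,0,0,0,0,0.2,0,0,0,0,0,0.1,0,0,0,0,0,0,0,0,0]
}}

```text
t: 41.9
eef_pos: [0.5381, -0.0898, 0.2155]
orientation: [0.002, 0.012, 1.0, -0.001]
force: [0.4, -0.6, 0.0]
grip_width: 0.057
grip_force: 0.0
```

```bash
python3 - <<'E'
from h import *
t=snap("top")
H=hsv(t);h,sa,v=[H[...,i].astype(int) for i in range(3)]
wrect(t,roi((h<35)&(sa>40)&(sa<170)&(v>130),165,203,34,37),.012,"sp1")
wrect(t,roi((h<35)&(sa>40)&(sa<170)&(v>130),168,208,28,30),.012,"sp1 tight")
wrect(t,roi((v>150)&(sa<90),152,178,19,28),.014,"white")
print(ctrl.sense()["eef_pos"])
E
```

```text
sp1 c 417.7 362.3 dims 102.3 74.2 yaw 9.6
sp1 tight c 424.0 367.7 dims 88.5 65.0 yaw 8.6
white c 539.3 453.6 dims 95.6 52.3 yaw 2.1
[ 0.5374201  -0.08958888  0.21362667]
```

{"fn": "send_rows", "kwargs": {
  "motion": [-0.0573,0.2283,0,0,0,0.0104,-0.0573,0.2283,0,0,0,0.0104,-0.0573,0.2283,0,0,0,0.0104,-0.0573,0.2283,0,0,0,0.0104,-0.0573,0.2283,0,0,0,0.0104],
  "gripper": 0.68
}}

```text
t: 42.45
eef_pos: [0.4786, 0.1403, 0.2113]
orientation: [-0.001, -0.029, 1.0, -0.0]
force: [0.7, 0.9, -0.4]
grip_width: 0.0796
grip_force: 0.0
```

{"fn": "send_rows", "kwargs": {
  "motion": [-0.0573,0.2283,0,0,0,0.0104,-0.0573,0.2283,0,0,0,0.0104,-0.0573,0.2283,0,0,0,0.0104,-0.0573,0.2283,0,0,0,0.0104,-0.0573,0.2283,0,0,0,0.0104]
}}

```text
t: 42.95
eef_pos: [0.4214, 0.3686, 0.2111]
orientation: [-0.001, -0.07, 0.998, -0.001]
force: [1.0, 0.1, -0.2]
grip_width: 0.0798
grip_force: 0.0
```

{"fn": "send_rows", "kwargs": {
  "motion": [0,0,-0.22,0,0,0,0,0,-0.22,0,0,0,0,0,-0.22,0,0,0,0,0,-0.18,0,0,0,0,0,0,0,0,0]
}}

```text
t: 43.45
eef_pos: [0.42, 0.3653, 0.0397]
orientation: [-0.004, -0.07, 0.998, -0.002]
force: [-0.8, 0.9, 1.5]
grip_width: 0.0805
grip_force: 0.0
```

{"fn": "send_rows", "kwargs": {
  "motion": [0,0,0,0,0,0,0,0,0,0,0,0,0,0,0,0,0,0]
}}

```text
t: 43.75
eef_pos: [0.4233, 0.3675, 0.0466]
orientation: [0.001, -0.07, 0.998, 0.001]
force: [-0.3, -0.2, 0.2]
grip_width: 0.0799
grip_force: 0.0
```

{"fn": "send_rows", "kwargs": {
  "motion": [0,0,-0.1,0,0,0,0,0,-0.06,0,0,0,0,0,-0.02,0,0,0,0,0,-0.01,0,0,0,0,0,0,0,0,0]
}}

```text
t: 44.25
eef_pos: [0.4227, 0.3672, 0.0071]
orientation: [0.0, -0.07, 0.998, 0.0]
force: [0.0, 0.0, 0.0]
grip_width: 0.0804
grip_force: 0.0
```

{"fn": "send_rows", "kwargs": {
  "motion": [0,0,0,0,0,0,0,0,0,0,0,0,0,0,0,0,0,0,0,0,0,0,0,0,0,0,0,0,0,0],
  "gripper": -1
}}

```text
t: 44.75
eef_pos: [0.4227, 0.3672, 0.0071]
orientation: [0.0, -0.07, 0.998, 0.0]
force: [-0.8, 0.6, 4.2]
grip_width: 0.0594
grip_force: 30.0
```

{"fn": "send_rows", "kwargs": {
  "motion": [0,0,0.1,0,0,0,0,0,0.2,0,0,0,0,0,0.25,0,0,0,0,0,0.25,0,0,0,0,0,0.24,0,0,0]
}}

```text
t: 45.25
eef_pos: [0.4223, 0.3669, 0.217]
orientation: [0.0, -0.07, 0.998, 0.0]
force: [-0.1, 0.1, -0.7]
grip_width: 0.0595
grip_force: 30.0
```

{"fn": "send_rows", "kwargs": {
  "motion": [0,0,0,0,0,0,0,0,0,0,0,0]
}}

```text
t: 45.45
eef_pos: [0.4226, 0.3671, 0.2155]
orientation: [0.001, -0.07, 0.998, 0.0]
force: [0.8, -0.2, -1.0]
grip_width: 0.0592
grip_force: 30.0
```

```bash
python3 - <<'E'
from h import *
t=snap("top")
H=hsv(t);h,sa,v=[H[...,i].astype(int) for i in range(3)]
wood=(h<30)&(sa>50)&(sa<200)&(v>100); blue=(h>100)&(h<130)&(sa>120)
m=roi(blue,370,165,50,55); w=roi(wood,375,168,42,48)
wrect(t,m|w,.012,"pad"); wrect(t,w,.028,"sp2 on pad")
E
```

```text
pad c 525.5 -351.0 dims 96.5 72.8 yaw 9.6
sp2 on pad c 525.6 -349.6 dims 84.8 63.0 yaw 9.2
```

{"fn": "send_rows", "kwargs": {
  "motion": [0.0346,-0.2393,0,0,0,0.0011,0.0346,-0.2393,0,0,0,0.0011,0.0346,-0.2393,0,0,0,0.0011,0.0346,-0.2393,0,0,0,0.0011,0.0346,-0.2393,0,0,0,0.0011]
}}

```text
t: 46.0
eef_pos: [0.4565, 0.1259, 0.2132]
orientation: [-0.002, -0.074, 0.997, -0.0]
force: [0.9, 0.4, -1.4]
grip_width: 0.0595
grip_force: 30.0
```

{"fn": "send_rows", "kwargs": {
  "motion": [0.0346,-0.2393,0,0,0,0.0011,0.0346,-0.2393,0,0,0,0.0011,0.0346,-0.2393,0,0,0,0.0011,0.0346,-0.2393,0,0,0,0.0011,0.0346,-0.2393,0,0,0,0.0011]
}}

```text
t: 46.5
eef_pos: [0.4911, -0.1134, 0.213]
orientation: [-0.001, -0.078, 0.997, 0.001]
force: [0.3, -0.2, -0.3]
grip_width: 0.0595
grip_force: 30.0
```

{"fn": "send_rows", "kwargs": {
  "motion": [0.0346,-0.2393,0,0,0,0.0011,0.0346,-0.2393,0,0,0,0.0011,0.0346,-0.2393,0,0,0,0.0011,0.0346,-0.2393,0,0,0,0.0011,0.0346,-0.2393,0,0,0,0.0011]
}}

```text
t: 47.0
eef_pos: [0.5258, -0.3526, 0.2124]
orientation: [-0.001, -0.083, 0.997, 0.001]
force: [-0.2, 0.3, 0.0]
grip_width: 0.0596
grip_force: 30.0
```

{"fn": "send_rows", "kwargs": {
  "motion": [0,0,-0.22,0,0,0,0,0,-0.22,0,0,0,0,0,-0.22,0,0,0,0,0,-0.14,0,0,0,0,0,0,0,0,0]
}}

```text
t: 47.5
eef_pos: [0.524, -0.349, 0.0492]
orientation: [-0.004, -0.083, 0.997, 0.004]
force: [-0.4, -0.0, 0.5]
grip_width: 0.0595
grip_force: 30.0
```

{"fn": "send_rows", "kwargs": {
  "motion": [0,0,0,0,0,0,0,0,0,0,0,0,0,0,0,0,0,0]
}}

```text
t: 47.8
eef_pos: [0.527, -0.3512, 0.0564]
orientation: [0.001, -0.083, 0.997, -0.001]
force: [0.7, 0.5, 0.1]
grip_width: 0.0595
grip_force: 30.0
```

{"fn": "send_rows", "kwargs": {
  "motion": [-0.002,0,-0.07,0,0,0,0,0,-0.04,0,0,0,0,0,-0.005,0,0,0,0,0,0,0,0,0]
}}

```text
t: 48.2
eef_pos: [0.5258, -0.3507, 0.0313]
orientation: [-0.0, -0.083, 0.997, 0.0]
force: [0.6, 0.2, -0.4]
grip_width: 0.0596
grip_force: 30.0
```

{"fn": "send_rows", "kwargs": {
  "motion": [0,0,-0.008,0,0,0,0,0,0,0,0,0,0,0,0,0,0,0]
}}

```text
t: 48.5
eef_pos: [0.526, -0.3508, 0.031]
orientation: [0.0, -0.083, 0.997, -0.0]
force: [-3.6, 2.5, 10.9]
grip_width: 0.0596
grip_force: 30.0
```

{"fn": "send_rows", "kwargs": {
  "motion": [0,0,0.005,0,0,0,0,0,0,0,0,0,0,0,0,0,0,0,0,0,0,0,0,0],
  "gripper": 0.58
}}

```text
t: 48.9
eef_pos: [0.526, -0.3508, 0.031]
orientation: [-0.0, -0.083, 0.997, 0.0]
force: [-0.1, -0.0, 0.7]
grip_width: 0.0749
grip_force: 0.0
```

{"fn": "send_rows", "kwargs": {
  "motion": [0,0,0.05,0,0,0,0,0,0.2,0,0,0,0,0,0.25,0,0,0,0,0,0.25,0,0,0,0,0,0.15,0,0,0]
}}

```text
t: 49.4
eef_pos: [0.5265, -0.3511, 0.2161]
orientation: [0.002, -0.083, 0.997, -0.002]
force: [0.3, -0.2, -0.2]
grip_width: 0.075
grip_force: 0.0
```

{"fn": "send_rows", "kwargs": {
  "motion": [-0.03,0.24,0,0,0,0,-0.03,0.24,0,0,0,0,-0.03,0.24,0,0,0,0,-0.03,0.24,0,0,0,0,-0.03,0.24,0,0,0,0],
  "gripper": 0.37
}}

```text
t: 49.9
eef_pos: [0.4954, -0.1091, 0.212]
orientation: [0.0, -0.083, 0.997, -0.0]
force: [1.1, 0.5, 0.1]
grip_width: 0.0651
grip_force: 0.0
```

```bash
python3 - <<'E'
from h import *
t=snap("top");s=snap("side")
A=cv2.resize(t["image"][170:250,145:225],(400,400),interpolation=2); 
C=cv2.resize(s["image"][145:200,205:285],(400,275),interpolation=2); D=cv2.resize(t["image"][165:220,365:420],(400,400),interpolation=2)
C=np.vstack([C,np.zeros((125,400,3),np.uint8)])
E_=cv2.resize(s["image"][255:325,280:350],(400,190),interpolation=2);
cv2.imwrite("pics/white.png",np.hstack([A,C])[...,::-1])
H=hsv(t);h,sa,v=[H[...,i].astype(int) for i in range(3)]
# dark-blue flower of the white plaque
m=roi((h>100)&(h<130)&(sa>90),145,170,50,45); p=np.argwhere(m)[:,::-1]; print(len(p),ray(t,[p.mean(0)],.014))
E
```

```text
17 [[0.54058186 0.44767153 0.014     ]]
```

View pics/white.png

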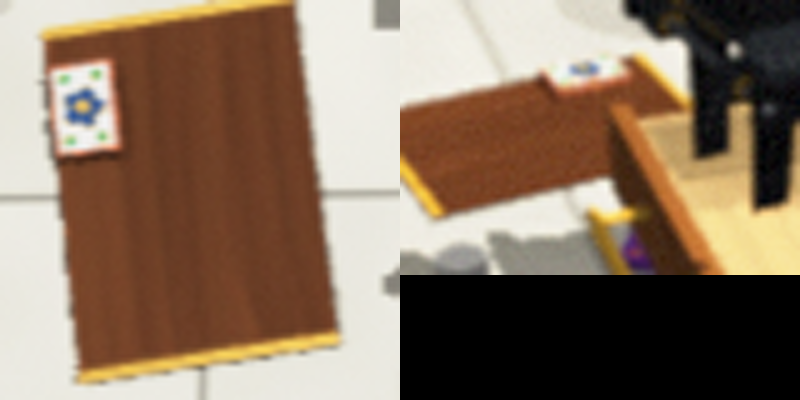

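The white plaque now lies flat at the board's left edge at about (85,107) in the top half. The rest of the board is clear.

{"fn": "send_rows", "kwargs": {
  "motion": [0.0186,0.2323,0,0,0,-0.0032,0.0186,0.2323,0,0,0,-0.0032,0.0186,0.2323,0,0,0,-0.0032,0.0186,0.2323,0,0,0,-0.0032,0.0186,0.2323,0,0,0,-0.0032]
}}

```text
t: 50.5
eef_pos: [0.5149, 0.1229, 0.212]
orientation: [0.0, -0.07, 0.998, -0.0]
force: [0.4, -0.2, -0.5]
grip_width: 0.0652
grip_force: 0.0
```

{"fn": "send_rows", "kwargs": {
  "motion": [0.0186,0.2323,0,0,0,-0.0032,0.0186,0.2323,0,0,0,-0.0032,0.0186,0.2323,0,0,0,-0.0032,0.0186,0.2323,0,0,0,-0.0032,0.0186,0.2323,0,0,0,-0.0032]
}}

```text
t: 51.0
eef_pos: [0.5336, 0.3554, 0.2119]
orientation: [0.0, -0.058, 0.998, 0.0]
force: [0.8, -0.1, 0.3]
grip_width: 0.0653
grip_force: 0.0
```

{"fn": "send_rows", "kwargs": {
  "motion": [0.0186,0.2323,0,0,0,-0.0032,0.0186,0.2323,0,0,0,-0.0032,0,0,0,0,0,0]
}}

```text
t: 51.3
eef_pos: [0.5404, 0.451, 0.2109]
orientation: [0.0, -0.054, 0.999, 0.001]
force: [-0.2, -0.4, -0.6]
grip_width: 0.0649
grip_force: 0.0
```

{"fn": "send_rows", "kwargs": {
  "motion": [0,0,-0.22,0,0,0,0,0,-0.22,0,0,0,0,0,-0.22,0,0,0,0,0,-0.14,0,0,0,0,0,0,0,0,0]
}}

```text
t: 51.8
eef_pos: [0.5396, 0.4447, 0.0476]
orientation: [-0.003, -0.052, 0.999, -0.002]
force: [-0.2, -0.0, -0.1]
grip_width: 0.0652
grip_force: 0.0
```

{"fn": "send_rows", "kwargs": {
  "motion": [0,0,0,0,0,0,0,0,0,0,0,0,0,0,0,0,0,0]
}}

```text
t: 52.1
eef_pos: [0.5415, 0.447, 0.0535]
orientation: [0.001, -0.053, 0.999, 0.001]
force: [-0.5, -0.2, -0.4]
grip_width: 0.0653
grip_force: 0.0
```

{"fn": "send_rows", "kwargs": {
  "motion": [-0.005,0,-0.12,0,0,0,0,0,-0.07,0,0,0,0,0,-0.02,0,0,0,0,0,-0.005,0,0,0,0,0,0,0,0,0]
}}

```text
t: 52.6
eef_pos: [0.5399, 0.4469, 0.0088]
orientation: [0.0, -0.053, 0.999, 0.0]
force: [0.5, 0.2, 0.3]
grip_width: 0.0648
grip_force: 0.0
```

{"fn": "send_rows", "kwargs": {
  "motion": [0,0,0,0,0,0,0,0,0,0,0,0,0,0,0,0,0,0,0,0,0,0,0,0,0,0,0,0,0,0],
  "gripper": -1
}}

```text
t: 53.1
eef_pos: [0.5398, 0.4468, 0.0086]
orientation: [0.0, -0.053, 0.999, 0.0]
force: [-0.8, -0.3, 3.0]
grip_width: 0.0434
grip_force: 29.9
```

{"fn": "send_rows", "kwargs": {
  "motion": [0,0,0.1,0,0,0,0,0,0.2,0,0,0,0,0,0.25,0,0,0,0,0,0.25,0,0,0,0,0,0.23,0,0,0]
}}

```text
t: 53.6
eef_pos: [0.5394, 0.4465, 0.2165]
orientation: [0.0, -0.053, 0.999, 0.0]
force: [0.5, -0.3, -2.0]
grip_width: 0.0434
grip_force: 29.9
```

{"fn": "send_rows", "kwargs": {
  "motion": [0,0,0,0,0,0,0,0,0,0,0,0]
}}

```text
t: 53.8
eef_pos: [0.5396, 0.4467, 0.2148]
orientation: [0.001, -0.053, 0.999, 0.0]
force: [-0.8, -0.5, -2.3]
grip_width: 0.0436
grip_force: 29.9
```

{"fn": "send_rows", "kwargs": {
  "motion": [0,-0.2257,0,0,0,-0.0091,0,-0.2257,0,0,0,-0.0091,0,-0.2257,0,0,0,-0.0091,0,-0.2257,0,0,0,-0.0091,0,-0.2257,0,0,0,-0.0091]
}}

```text
t: 54.3
eef_pos: [0.5385, 0.2191, 0.2121]
orientation: [-0.002, -0.017, 1.0, -0.0]
force: [0.4, -0.3, -1.0]
grip_width: 0.0432
grip_force: 29.9
```

{"fn": "send_rows", "kwargs": {
  "motion": [0,-0.2257,0,0,0,-0.0091,0,-0.2257,0,0,0,-0.0091,0,-0.2257,0,0,0,-0.0091,0,-0.2257,0,0,0,-0.0091,0,0,0,0,0,0]
}}

```text
t: 54.8
eef_pos: [0.5389, 0.0362, 0.2124]
orientation: [-0.002, 0.014, 1.0, -0.0]
force: [0.1, 1.5, -0.9]
grip_width: 0.0436
grip_force: 29.9
```

{"fn": "send_rows", "kwargs": {
  "motion": [0,0,-0.2,0,0,0,0,0,-0.2,0,0,0,0,0,-0.11,0,0,0,0,0,-0.04,0,0,0,0,0,0,0,0,0]
}}

```text
t: 55.3
eef_pos: [0.5389, 0.0408, 0.1027]
orientation: [-0.002, 0.011, 1.0, 0.0]
force: [0.0, -0.1, -2.0]
grip_width: 0.0433
grip_force: 29.9
```

{"fn": "send_rows", "kwargs": {
  "motion": [0,0,0,0,0,0,0,0,0,0,0,0]
}}

```text
t: 55.5
eef_pos: [0.5401, 0.0406, 0.1053]
orientation: [0.001, 0.011, 1.0, 0.0]
force: [-0.5, 0.6, -1.0]
grip_width: 0.0432
grip_force: 29.9
```

{"fn": "send_rows", "kwargs": {
  "motion": [0,0,-0.035,0,0,0,0,0,-0.013,0,0,0,0,0,0,0,0,0]
}}

```text
t: 55.8
eef_pos: [0.5397, 0.0404, 0.0947]
orientation: [0.0, 0.012, 1.0, 0.0]
force: [0.3, 0.5, -1.4]
grip_width: 0.0436
grip_force: 29.9
```

{"fn": "send_rows", "kwargs": {
  "motion": [0,0,-0.004,0,0,0,0,0,0,0,0,0]
}}

```text
t: 56.0
eef_pos: [0.5402, 0.0404, 0.0945]
orientation: [0.001, 0.012, 1.0, 0.0]
force: [-0.2, -0.0, 5.9]
grip_width: 0.0437
grip_force: 29.9
```

{"fn": "send_rows", "kwargs": {
  "motion": [0,0,0,0,0,0,0,0,0,0,0,0,0,0,0,0,0,0],
  "gripper": 0.2
}}

```text
t: 56.3
eef_pos: [0.5396, 0.0404, 0.0938]
orientation: [-0.0, 0.012, 1.0, 0.0]
force: [-0.6, 0.5, -0.2]
grip_width: 0.0563
grip_force: 0.0
```

{"fn": "send_rows", "kwargs": {
  "motion": [0,0,0.1,0,0,0,0,0,0.2,0,0,0,0,0,0.25,0,0,0,0,0,0.2,0,0,0,0,0,0,0,0,0]
}}

```text
t: 56.8
eef_pos: [0.5414, 0.0404, 0.2489]
orientation: [0.004, 0.011, 1.0, -0.0]
force: [-0.0, -0.0, -0.7]
grip_width: 0.057
grip_force: 0.0
```

{"fn": "send_rows", "kwargs": {
  "motion": [-0.0473,-0.0284,0,0,0,-0.0909,-0.0473,-0.0284,0,0,0,-0.0909,-0.0473,-0.0284,0,0,0,-0.0909,-0.0473,-0.0284,0,0,0,-0.0909,-0.0473,-0.0284,0,0,0,-0.0909],
  "gripper": -0.37
}}

```text
t: 57.3
eef_pos: [0.4916, 0.0119, 0.2429]
orientation: [-0.001, 0.363, 0.932, -0.0]
force: [-0.2, 0.2, -0.6]
grip_width: 0.0305
grip_force: 0.0
```

{"fn": "send_rows", "kwargs": {
  "motion": [-0.0473,-0.0284,0,0,0,-0.0909,-0.0473,-0.0284,0,0,0,-0.0909,-0.0473,-0.0284,0,0,0,-0.0909,-0.0473,-0.0284,0,0,0,-0.0909,-0.0473,-0.0284,0,0,0,-0.0909]
}}

```text
t: 57.8
eef_pos: [0.4443, -0.0165, 0.243]
orientation: [-0.0, 0.666, 0.746, -0.0]
force: [0.1, 0.0, -0.3]
grip_width: 0.0299
grip_force: 0.0
```

{"fn": "send_rows", "kwargs": {
  "motion": [-0.0473,-0.0284,0,0,0,-0.0909,0,0,0,0,0,0,0,0,0,0,0,0]
}}

```text
t: 58.1
eef_pos: [0.4357, -0.022, 0.2435]
orientation: [-0.0, 0.714, 0.7, -0.0]
force: [0.4, 0.1, 0.9]
grip_width: 0.0296
grip_force: 0.0
```

```bash
python3 - <<'E'
from h import *
t=snap("top");s=snap("side")
A=cv2.resize(s["image"][100:260,240:400],(400,400),interpolation=2); B=cv2.resize(t["image"][110:270,235:425],(400,337),interpolation=2)
B=np.vstack([B,np.zeros((63,400,3),np.uint8)])
cv2.imwrite("pics/drawer.png",np.hstack([A,B])[...,::-1])
H=hsv(t);h,sa,v=[H[...,i].astype(int) for i in range(3)]
wood=(h<30)&(sa>50)&(sa<200)&(v>100); blue=(h>100)&(h<130)&(sa>120)
m=roi(blue,370,165,50,55); w=roi(wood,375,168,42,48)
wrect(t,m|w,.012,"pad"); wrect(t,w,.036,"sp1 on pad")
E
```

```text
pad c 525.9 -352.6 dims 95.9 76.5 yaw 9.3
sp1 on pad c 525.2 -349.0 dims 84.3 63.4 yaw 10.4
```

View pics/drawer.png

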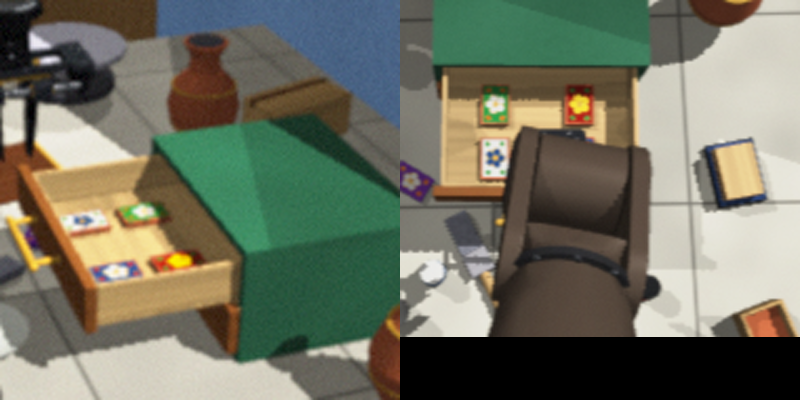

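All four plaques lie flat and apart in the drawer, white (83,222), green (143,212), blue (115,270) and red (175,262) in the side half. The spacer pile is centred on the pad. Now to shut the drawer by its handle.

{"fn": "send_rows", "kwargs": {
  "motion": [0,0,-0.2,0,0,0,0,0,-0.2,0,0,0,0,0,-0.15,0,0,0,0,0,-0.1,0,0,0,0,0,-0.05,0,0,0]
}}

```text
t: 58.7
eef_pos: [0.4353, -0.0217, 0.1021]
orientation: [-0.001, 0.714, 0.7, -0.001]
force: [0.7, -0.4, 0.7]
grip_width: 0.03
grip_force: 0.0
```

{"fn": "send_rows", "kwargs": {
  "motion": [0,0,0,0,0,0,0,0,0,0,0,0]
}}

```text
t: 58.9
eef_pos: [0.4361, -0.022, 0.1044]
orientation: [0.0, 0.715, 0.699, 0.0]
force: [0.7, 0.0, -0.2]
grip_width: 0.0296
grip_force: 0.0
```

{"fn": "send_rows", "kwargs": {
  "motion": [0,0,0,0,0,0,0,0,0,0,0,0,0,0,0,0,0,0,0,0,0,0,0,0],
  "gripper": -1
}}

```text
t: 59.3
eef_pos: [0.4365, -0.0221, 0.1045]
orientation: [0.001, 0.715, 0.699, 0.001]
force: [2.8, 0.5, 5.1]
grip_width: 0.0103
grip_force: 30.0
```

{"fn": "send_rows", "kwargs": {
  "motion": [0.02,0,0,0,0,0,0.04,-0.001,0,0,0,0,0.05,-0.001,0,0,0,0,0.06,-0.0015,0,0,0,0,0.06,-0.0015,0,0,0,0]
}}

```text
t: 59.8
eef_pos: [0.4821, -0.0232, 0.1045]
orientation: [0.0, 0.715, 0.699, 0.0]
force: [-1.6, -0.9, 9.3]
grip_width: 0.0105
grip_force: 30.0
```

{"fn": "send_rows", "kwargs": {
  "motion": [0.06,-0.0014,0,0,0,0,0.06,-0.0014,0,0,0,0,0.06,-0.0014,0,0,0,0,0.06,-0.0014,0,0,0,0,0.06,-0.0014,0,0,0,0]
}}

```text
t: 60.3
eef_pos: [0.5421, -0.0246, 0.1045]
orientation: [0.0, 0.715, 0.699, 0.0]
force: [-0.9, -0.4, 8.6]
grip_width: 0.0102
grip_force: 30.0
```

{"fn": "send_rows", "kwargs": {
  "motion": [0.06,-0.0014,0,0,0,0,0.06,-0.0014,0,0,0,0,0.06,-0.0014,0,0,0,0,0.05,-0.0014,0,0,0,0,0.04,-0.001,0,0,0,0]
}}

```text
t: 60.8
eef_pos: [0.5962, -0.0259, 0.1045]
orientation: [0.0, 0.715, 0.699, 0.0]
force: [-1.1, 0.2, 7.4]
grip_width: 0.0102
grip_force: 30.0
```

{"fn": "send_rows", "kwargs": {
  "motion": [0.03,-0.001,0,0,0,0,0.02,-0.001,0,0,0,0,0.02,0,0,0,0,0,0,0,0,0,0,0]
}}

```text
t: 61.2
eef_pos: [0.6103, -0.0262, 0.1045]
orientation: [0.001, 0.715, 0.699, 0.0]
force: [0.8, 0.0, 6.0]
grip_width: 0.0104
grip_force: 30.0
```

Shut is at about x = 0.618, so 8 mm remain.

{"fn": "send_rows", "kwargs": {
  "motion": [0.015,0,0,0,0,0,0.01,-0.001,0,0,0,0,0.008,0,0,0,0,0,0,0,0,0,0,0]
}}

```text
t: 61.6
eef_pos: [0.6166, -0.0263, 0.1046]
orientation: [0.0, 0.715, 0.699, 0.0]
force: [0.1, 1.8, 6.1]
grip_width: 0.01
grip_force: 30.0
```

{"fn": "send_rows", "kwargs": {
  "motion": [0.008,0,0,0,0,0,0,0,0,0,0,0]
}}

```text
t: 61.8
eef_pos: [0.618, -0.0264, 0.1046]
orientation: [0.0, 0.715, 0.699, 0.0]
force: [-0.1, 0.9, 6.3]
grip_width: 0.0103
grip_force: 30.0
```

{"fn": "send_rows", "kwargs": {
  "motion": [0.008,0,0,0,0,0,0,0,0,0,0,0]
}}

```text
t: 62.0
eef_pos: [0.618, -0.0263, 0.1045]
orientation: [-0.001, 0.715, 0.699, -0.001]
force: [-8.8, -0.7, 11.2]
grip_width: 0.0103
grip_force: 30.0
```

{"fn": "send_rows", "kwargs": {
  "motion": [0,0,0,0,0,0,0,0,0,0,0,0,0,0,0,0,0,0,0,0,0,0,0,0],
  "gripper": -0.37
}}

```text
t: 62.4
eef_pos: [0.6194, -0.0263, 0.1037]
orientation: [-0.0, 0.715, 0.699, -0.0]
force: [-0.1, -0.3, -0.7]
grip_width: 0.0291
grip_force: 0.0
```

{"fn": "send_rows", "kwargs": {
  "motion": [-0.005,0,0.05,0,0,0,0,0,0.15,0,0,0,0,0,0.2,0,0,0,0,0,0.2,0,0,0,0,0,0.2,0,0,0]
}}

```text
t: 62.9
eef_pos: [0.6181, -0.0263, 0.2663]
orientation: [0.0, 0.715, 0.699, 0.0]
force: [0.9, 0.2, 0.3]
grip_width: 0.0301
grip_force: 0.0
```

{"fn": "send_rows", "kwargs": {
  "motion": [-0.15,0.18,0,0,0,0,-0.15,0.18,0,0,0,0,-0.15,0.18,0,0,0,0,-0.1,0.2,0,0,0,0,0,0.2,0,0,0,0]
}}

```text
t: 63.4
eef_pos: [0.5061, 0.1629, 0.2652]
orientation: [0.0, 0.715, 0.699, 0.0]
force: [1.4, -0.7, -0.5]
grip_width: 0.03
grip_force: 0.0
```

{"fn": "send_rows", "kwargs": {
  "motion": [0,0.2,0,0,0,0,0,0,0,0,0,0,0,0,0,0,0,0]
}}

```text
t: 63.7
eef_pos: [0.5081, 0.2021, 0.2642]
orientation: [0.0, 0.715, 0.7, 0.0]
force: [-0.2, -0.2, 0.3]
grip_width: 0.0302
grip_force: 0.0
```

```bash
python3 - <<'E'
from h import *
t=snap("top")
H=hsv(t);h,sa,v=[H[...,i].astype(int) for i in range(3)]
b=roi((h>15)&(h<32)&(sa>130)&(v>150),275,150,55,25)
wrect(t,b,.1275,"handle")
wood=(h<30)&(sa>50)&(sa<200)&(v>100); blue=(h>100)&(h<130)&(sa>120)
m=roi(blue,370,165,50,55); w=roi(wood,375,168,42,48)
wrect(t,m|w,.012,"pad"); wrect(t,w,.036,"pile")
E
```

```text
handle c 626.1 -27.3 dims 126.1 26.1 yaw 89.1
pad c 525.9 -352.6 dims 96.2 76.1 yaw 9.6
pile c 525.2 -349.0 dims 84.3 63.4 yaw 10.4
```

```bash
python3 -c "
from rig import workorder
print(workorder.job_done())"
```

```text
the job is handed in; nothing more can be done
None
```

I handed the job in: all four plaques lie flat, face up and apart in the shut drawer, and the three spacers are piled on the blue pad, within about 3 mm of its centre and 1° of square.

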